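# Sort mixing balls with a slotted scoop

## Task

Use the slotted scoop to get the three large mixing balls out of the tray, let the small ones drop back through the slots so that all four stay in the tray, and gently tip the large ones into the round steel dish, without touching any ball with the gripper. Then set the scoop down upright on the bench beside the tray and let go; leave the jar and the tin where they are, and do not shove the dish about.

Things in the scene. Friction and masses are not known exactly. Their poses are not given: they have to be found in the camera images.
- tray: open aluminium sorting tray, fixed to the bench, outside 212 x 90 x 40 mm, inside 200 x 78 mm, walls 6 mm, rim with a bead to 43 mm. Origin: centre of its underside, on the bench; x axis the long way, z up. The balls lie at x > -9 mm; the 90 mm at its -x end is free of balls.
- tray_floor (a point): centre of the top of the tray's floor, 6 mm above the bench; axes as the tray's. The inner end walls stand at x = +100 and -100 mm, the inner side walls at y = +39 and -39 mm.
- scoop: loose slotted wire scoop, about 0.18 kg, with a wooden grip bar above its basket. Origin: centre of its underside, x towards its nose, z up. Behind the nose lip four 3.2 mm wires run along x at y = -23, -8, 8, 23 mm: the clear slots of 12.3 mm pass small balls and hold keepers. Back frame 24 mm high at x = -38 mm; side wires (63 mm over all) slope up from lip to back; shaking sideways drops small balls caught beside them.
- scoop_nose (a point): middle of the front edge of the scoop's lip, at the underside, x = +36 mm from the scoop's origin; axes as the scoop's. Lip: flat, 60 mm wide, 12 mm deep, 2.4 mm thick. A keeper in a slot stays while the scoop is within 20 degrees of level and rolls out over the lip with the nose tipped down 45 degrees; nose up, a keeper on the lip rolls back into the slots.
- scoop_grip (a point): centre of the wooden grip bar: 9 mm behind the scoop's origin and 75 mm above its underside; axes as the scoop's. Bar: 62 mm long in x, 16 mm wide in y, 22 mm high in z; a steel strap carries it at its back end (x = -39 mm from the scoop's origin). Hold it firmly, or the scoop turns in the fingers when its nose is pressed.
- dish: loose round steel bowl, 0.4 kg, rim diameter 132 mm, 36 mm high; origin at the centre of its underside, z up
- keeper_0: one of the three keepers: bright steel ball, 24 mm in diameter, 50 g; origin at its centre (orientation means nothing). At the start it lies somewhere in the +x half of the tray, mixed with the small balls.
- keeper_1: one of the three keepers: bright steel ball, 24 mm in diameter, 50 g; origin at its centre (orientation means nothing). At the start it lies somewhere in the +x half of the tray, mixed with the small balls.
- keeper_2: one of the three keepers: bright steel ball, 24 mm in diameter, 50 g; origin at its centre (orientation means nothing). At the start it lies somewhere in the +x half of the tray, mixed with the small balls.
- small_0: one of the four undersized balls: bright steel, 10 mm in diameter, 10 g; origin at its centre. It may lie against or between keepers.
- small_1: one of the four undersized balls: bright steel, 10 mm in diameter, 10 g; origin at its centre. It may lie against or between keepers.
- small_2: one of the four undersized balls: bright steel, 10 mm in diameter, 10 g; origin at its centre. It may lie against or between keepers.
- small_3: one of the four undersized balls: bright steel, 10 mm in diameter, 10 g; origin at its centre. It may lie against or between keepers.
- jar: bystander: small paint jar with a white cap, 37 mm across, 78 mm high; origin at the centre of its underside
- tin: bystander: small paint tin, 34 mm across, 36 mm high; origin at the centre of its underside

How it is judged:
By the outcome, as a careful person would: the job done as asked, in the order asked, and still so for the second after the job is handed in, with the robot touching nothing.
It also fails if it takes over 64 s, if anything falls off the work surface, if the arm or the gripper's body presses on something with over 40 N, if the wrist force passes 120 N, or if a joint passes its speed limit or range.

## Robot

A 6-joint arm with a two-finger parallel gripper is mounted at the origin on a cart in front of the work surface, level with it; the furniture and walls round the work are solid. World frame = base frame: x ahead of the robot, y to its left, z up, the work surface at z = 0. Lengths are in m, angles in rad, forces in N, time in s.
With the tool pointing down it reaches from about 0.35 to 0.85 m from the base axis. Payload 8.1 kg.
Tool frame: the origin (TCP) lies between the finger pads; the fingertips stand 11 mm ahead of it and the grasp point (between the pads) lies 8 mm behind it (robot.tips_ahead is the distance from the TCP to the fingertips, in m); z points along the fingers, y is the line along which they close (so a half turn about z gives the same grasp; the last joint's range is limited). The gripper opens to 93 mm and grips with 3 to 60 N. Pads are 15 mm wide; open, the fingers measure 128 mm over their backs; the gripper's body (75 mm by 188 mm) begins 65 mm behind the grasp point.
Start: joints at [1.029, 0.13, 1.488, -0, 1.523, -0.085], TCP at [0.265, 0.538, 0.23] pointing down, gripper open.
Joint ranges: [-2.96, 2.96], [-0.89, 2.26], [0.02, 2.5], [-1.34, 4.48], [0, 2.73], [-2.66, 2.66]. Speed limits (rad/s): [2.39, 2.39, 2.79, 3.14, 3.14, 3.14].

## Interface

Orientations are given as a rotation vector (axis times angle).
In Python, from plant import robot gives the robot as it stands. The module is installed in compiled form; this text tells all that it offers.
- The arm moves only by the tool move_arm, never from a script. Its argument "deltas" is one flat list of numbers, 7 for each row, row after row: the shift along the tool's x, y, z in m, then the turn, a rotation vector about the tool's x, y, z in rad, then the opening, from 0 (shut) to 1 (fully open). A call has 1 to 12 rows; each row is the pose to reach, as a shift and turn from the pose commanded when the call began, along the tool's axes at that moment; what a row does not reach only later rows make up. A row lasts 1/8 s, in which the tool goes at most 62.5 mm and 10.7 degrees, less where a joint would pass 70% of its speed; a pose out of reach is approached as far as the arm can. A call with a gripper value outside its range is refused whole. The fingers move at their own pace and stop on an object; "squeeze" is the grip in N (left out, the last holds). Time passes only in rows, so rows that repeat a pose let the fingers close. It gives the time, the measured TCP pose, the force, the opening and the grip force at its end, in the units of the state.
- robot.read_state(): the state, without advancing time (a new reading comes with each control period).
- robot.read_camera(name): name is "side" or "top"; returns (picture, depth): 480x640x3 uint8, red, green, blue; 480x640 float32, m along the optical axis (not along the pixel's ray), 0 where there is no reading.
- robot.camera_model(name): a dict with "K" (3x3 intrinsics, pixels), "k1" (the pictures are not rectified: a ray, as slopes to the right and down, at radius r is drawn at 1 + k1 r^2 times it, then the intrinsics apply), "R" (3x3) and "t" (3): a world point X has camera coordinates R X + t. Camera axes: x right, y down, z forward; pixel columns grow to the right and rows downward; lengths in m; the calibration is good to about 2 mm. A picture is of the moment at which its call begins. camera_model takes no time and is no camera call.
- robot.close_job(): hands the job in; it is judged then, once.
Trained networks look in the newest picture that a camera, given by its name, has taken for a name from the list of things; names that differ only in an ending like _2 or _b are one class to them, and where a whole thing is asked for, a point or a joint stands for the part that bears it (a point fixed in the world has none). Each returns a list of dicts, best first, with "confidence" (0 to 1); they miss things now and then, are a little off and sometimes report something else, mostly with a low value. They report only what shows in the picture. A call takes as long as a camera call.
- robot.recognise(camera, label): "uv" ([column, row] in pixels, amid what is visible of it).
The state is a dict: "t": time; "q": joint angles; "dq": joint speeds; "joint_torque": joint torques, N m; "tool_pos": TCP position; "orientation": TCP orientation; "force": force on the tool from outside, world axes, zero at the start; "wrist_torque": the same for the moment, N m; "opening": finger opening in m; "gripper_force": force on a finger pad.
Only numpy, scipy, OpenCV 4.12 (cv2) and the standard library are available. Lean on these libraries where they do the work, as an engineer would, in place of code of your own. Each camera call takes 0.05 s, during which the arm holds its last target. There are 200 camera calls.

## Working session

There is one attempt and no reset: what is moved stays moved. The work goes in short steps, Python scripts to look and compute and a tool call to move; the robot and the scene stay as the last step left them, time stands still between calls to the robot, and variables do not carry over. Pictures are saved under pics/ and viewed, at most 10 in all, crops included, and the job is handed in when it is done.

Besides the shell and the picture viewer there is one more tool, called after ">>>" as name(argument=value, ...) on one line, values as JSON. move_arm: Moves the arm, as the interface text tells. Its arguments: {"type":"object","properties":{"deltas":{"type":"array","items":{"type":"number"}},"squeeze":{"type":"number"}},"required":["deltas"]}

```bash
mkdir -p pics
cat > h.py <<'E'
import numpy as np, cv2
from plant import robot
from scipy.spatial.transform import Rotation as Ro
def shot(n,name):
    im,d=robot.read_camera(n); cv2.imwrite(f'pics/{name}.png',im[:,:,::-1]); np.save(f'pics/{name}.npy',d); return im,d
def ray(n,uv):
    m=robot.camera_model(n);K=np.array(m['K']);k=m['k1']
    p=np.array([(uv[0]-K[0,2])/K[0,0],(uv[1]-K[1,2])/K[1,1]]);s=p.copy()
    for _ in range(20): s=p/(1+k*(s@s))
    R=np.array(m['R']);t=np.array(m['t'])
    return -R.T@t, R.T@np.array([s[0],s[1],1.])
def atz(n,uv,z):
    c,d=ray(n,uv); return c+d*(z-c[2])/d[2]
def dep(n,uv,d):
    c,r=ray(n,uv); return c+r*d[int(round(uv[1])),int(round(uv[0]))]
def tri(a,ua,b,ub):
    c1,d1=ray(a,ua);c2,d2=ray(b,ub)
    s=np.linalg.lstsq(np.stack([d1,-d2],1),c2-c1,rcond=None)[0]
    p,q=c1+s[0]*d1,c2+s[1]*d2
    return (p+q)/2,np.linalg.norm(p-q)
def proj(n,X):
    m=robot.camera_model(n);K=np.array(m['K']);x=np.array(m['R'])@X+np.array(m['t'])
    s=x[:2]/x[2]; s=s*(1+m['k1']*(s@s)); return K[:2,:2]@s+K[:2,2]
E
python3 - <<'E'
from h import *
np.set_printoptions(precision=4,suppress=True)
D={}
for n in('top','side'):
    im,D[n]=shot(n,n+'0'); c,r=ray(n,(320,240)); print(n,c,r)
for l in('tray','scoop','scoop_grip','scoop_nose','dish','keeper_0','small_0','jar','tin'):
    for n in('top','side'):
        for r in robot.recognise(n,l)[:5]:
            print(l,n,np.round(r['uv'],1),round(r['confidence'],2),dep(n,r['uv'],D[n]))
print(robot.read_state())
E
```

```text
top [0.4101 0.2446 0.9102] [ 0.2162 -0.0308 -0.9759]
side [0.4174 1.2348 0.5672] [ 0.1724 -0.8877 -0.4271]
tray top [315.2 265.1] 0.97 [0.562  0.2303 0.0058]
tray top [308.4 275.4] 0.21 [0.5394 0.2452 0.0331]
tray side [349.5 271.4] 0.63 [0.5593 0.2044 0.0063]
scoop top [441.8 269.3] 0.85 [0.519  0.0093 0.0827]
scoop side [378.1 221. ] 0.75 [ 0.5252 -0.0354  0.0141]
scoop_grip top [445.1 268.4] 0.67 [0.5197 0.0038 0.0851]
scoop_grip side [382.6 213.6] 0.62 [ 0.5152 -0.0353  0.0334]
scoop_nose top [442.9 272.5] 0.81 [ 0.5229 -0.0142  0.0044]
scoop_nose side [383.3 207.9] 0.65 [ 0.5137 -0.032   0.0491]
scoop_nose side [272.9 280.1] 0.5 [0.6929 0.2903 0.0233]
dish top [201.1 291.1] 0.63 [0.5336 0.453  0.0048]
dish side [348.6 330.1] 0.91 [0.5322 0.4112 0.0075]
jar top [389.1 190.9] 0.89 [0.6748 0.0815 0.0756]
jar side [306.6 225.7] 0.62 [0.6704 0.0813 0.0447]
tin top [288.8 200.8] 0.63 [0.6868 0.2688 0.0359]
tin top [390.8 192.3] 0.3 [0.672  0.0786 0.0751]
tin side [274.  278.7] 0.7 [0.6908 0.2896 0.0261]
{'t': 1.0, 'q': array([ 1.0286,  0.1304,  1.4882, -0.    ,  1.523 , -0.0854]), 'dq': array([ 0.0018,  0.0008, -0.0013,  0.0006,  0.0004,  0.0004]), 'joint_torque': array([  0.0024, -55.9762, -49.2072,   0.0772,   0.0225,  -0.0001]), 'tool_pos': array([0.2646, 0.5385, 0.2296]), 'orientation': array([-0.7114, -3.06  ,  0.0001]), 'force': array([-0.2178, -0.5174, -0.4394]), 'wrist_torque': array([ 0.    ,  0.0189, -0.0282]), 'gripper_force': 0.0, 'opening': 0.09286076395989196}
```

View pics/top0.png

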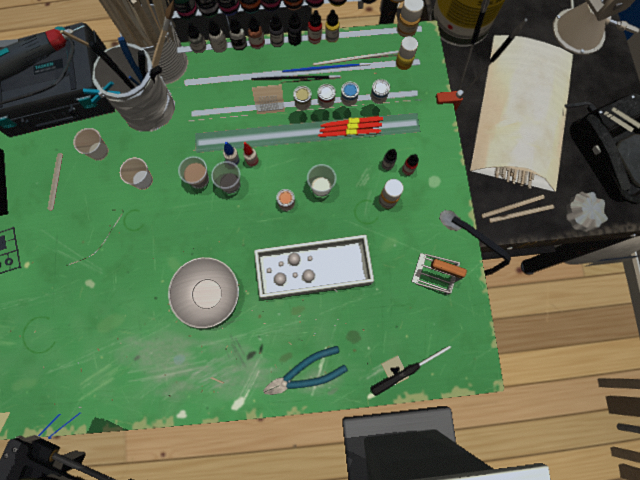

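View pics/side0.png

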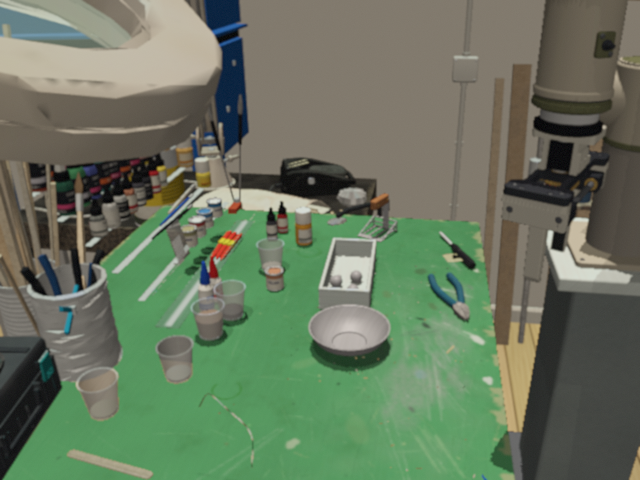

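The top view shows the tray at (314,267) with balls at its left end, which is world +y. The dish is at (204,293) and the scoop at (440,272). I'll zoom in and fit from depth.

Run:
```python
from h import *
np.set_printoptions(precision=4,suppress=True)
im=cv2.imread('pics/top0.png')
a=cv2.resize(im[225:310,245:385],None,fx=5.6,fy=5.6,interpolation=cv2.INTER_CUBIC)[:, :790]
s=cv2.resize(im[245:300,400:480],None,fx=5.6,fy=5.6,interpolation=cv2.INTER_CUBIC)
b=np.zeros((600,790,3),np.uint8); a=cv2.resize(a,(600,364)); b[:290,:600]=a[:290] if 0 else a[:290]
c=np.zeros((600,790,3),np.uint8); c[:340,:560]=cv2.resize(im[225:310,245:385],(560,340),interpolation=cv2.INTER_CUBIC)
c[345:600,:371]=cv2.resize(im[245:300,400:480],(371,255),interpolation=cv2.INTER_CUBIC)
si=cv2.imread('pics/side0.png'); c[345:600,390:790]=cv2.resize(si[180:250,340:450],(400,255),interpolation=cv2.INTER_CUBIC)
cv2.imwrite('pics/crop1.png',c)
d=np.load('pics/top0.npy')
def cloud(u0,u1,v0,v1):
    P=[];U=[]
    for v in range(v0,v1):
        for u in range(u0,u1):
            if d[v,u]>0: P.append(dep('top',(u,v),d));U.append((u,v))
    return np.array(P),np.array(U)
P,U=cloud(245,385,225,310)
r=P[(P[:,2]>.034)&(P[:,2]<.055)]
print('rim',len(r),np.median(r[:,2]),cv2.minAreaRect(r[:,:2].astype(np.float32)*1000), 'bench',np.median(P[P[:,2]<.004][:,2]))
P,U=cloud(400,480,240,305)
r=P[P[:,2]>.07]; print('grip',len(r),r[:,2].max(),np.median(r[:,2]),cv2.minAreaRect(r[:,:2].astype(np.float32)*1000))
r=P[(P[:,2]>.008)&(P[:,2]<.06)];print('scoop mid',len(r)); print(np.c_[r][::6]*1000)
P,U=cloud(160,250,250,335)
r=P[(P[:,2]>.026)&(P[:,2]<.05)]; print('dish',cv2.minEnclosingCircle(r[:,:2].astype(np.float32)*1000),r[:,2].max())
```

```text
Traceback (most recent call last):
  File "h.py", line 15, in dep
    c,r=ray(n,uv); return c+r*d[int(round(uv[1])),int(round(uv[0]))]
        ~~~^^^^^^
  File "h.py", line 7, in ray
    m=robot.camera_model(n);K=np.array(m['K']);k=m['k1']
ValueError: time passes only in moves, steps and waits
```

View pics/crop1.png

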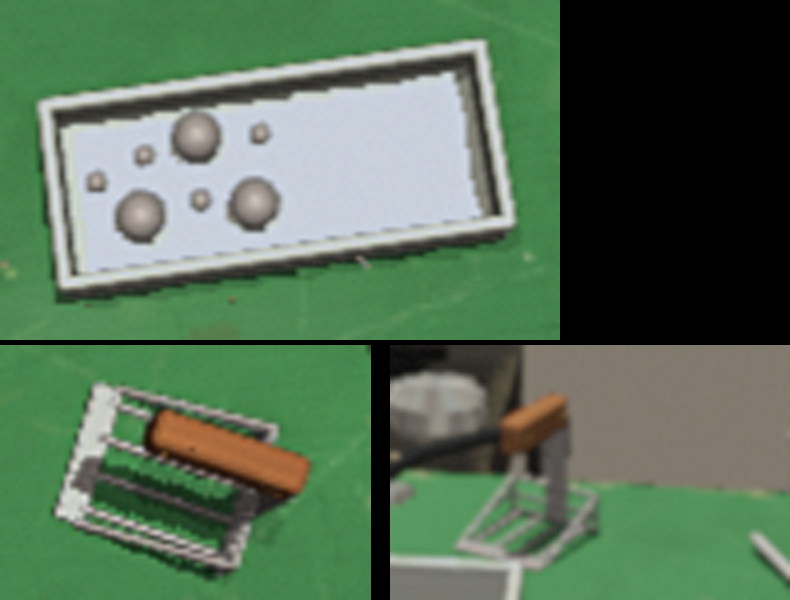

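The crop shows the scoop's nose on the left, pointing to +y and the tray, with the strap at the right. The keepers are at crop (195,137), (140,215) and (254,203), and the smalls at (96,181), (144,154), (200,200) and (260,132), all at scale 4. I'll cache the camera models and fit.

```bash
python3 - <<'E'
s=open('h.py').read()
s=s.replace("def shot","_M={}\ndef cm(n):\n    if n not in _M: _M[n]=robot.camera_model(n)\n    return _M[n]\ndef shot").replace("m=robot.camera_model(n)","m=cm(n)")
s+='''
def cloud(n,d,u0,u1,v0,v1):
    P=[dep(n,(u,v),d) for v in range(v0,v1) for u in range(u0,u1) if d[v,u]>0]
    return np.array(P)
'''
open('h.py','w').write(s)
E
python3 - <<'E'
from h import *
np.set_printoptions(precision=1,suppress=True)
f=lambda r:cv2.minAreaRect(r[:,:2].astype(np.float32)*1000)
d=np.load('pics/top0.npy')
P=cloud('top',d,245,385,225,310)
r=P[(P[:,2]>.036)&(P[:,2]<.055)]
print('rim',len(r),np.median(r[:,2]),f(r), 'bench',np.median(P[P[:,2]<.004][:,2]))
P=cloud('top',d,400,480,240,305)
r=P[P[:,2]>.065]; print('grip',len(r),r[:,2].max(),np.median(r[:,2]),f(r))
r=P[(P[:,2]>.003)&(P[:,2]<.06)];print('scoop low',len(r),f(r))
P=cloud('top',d,160,250,250,335)
r=P[(P[:,2]>.026)&(P[:,2]<.05)]; print('dish',cv2.minEnclosingCircle(r[:,:2].astype(np.float32)*1000),r[:,2].max())
for c in[(195,137),(140,215),(254,203)]: print('K',atz('top',(245+c[0]/4,225+c[1]/4),.018)*1000)
for c in[(96,181),(144,154),(200,200),(260,132)]: print('s',atz('top',(245+c[0]/4,225+c[1]/4),.011)*1000)
# rim corners from picture (outer, scale 4)
for c in[(40,103),(485,42),(514,226),(62,290)]: print('corner z43',atz('top',(245+c[0]/4,225+c[1]/4),.043)*1000)
# scoop: lip corners scale 371/80
k=371/80
for c in[(100,385-345),(62,515-345)]: print('lip',atz('top',(400+c[0]/k,245+c[1]/k),.002)*1000)
for c in[(275,428-345),(232,570-345)]: print('back top',atz('top',(400+c[0]/k,245+c[1]/k),.024)*1000)
for c in[(155,412-345),(305,462-345),(290,495-345),(152,440-345)]: print('bar',atz('top',(400+c[0]/k,245+c[1]/k),.086)*1000)
# side bar: scale 400/110 ; bar nearer end top / far end
k=400/110
print(tri('top',(400+(230)*80/371,245+(453-345)*80/371),'side',(340+(535-390)/k,180+(415-345)/k)))
E
```

```text
rim 1135 0.04285113109806893 ((556.5366821289062, 234.36141967773438), (90.9669189453125, 210.9440460205078), 2.450253963470459) bench 0.00023761475299366452
grip 364 0.08992292159603354 0.08494595811540384 ((520.7903442382812, -3.585397720336914), (61.49934387207031, 16.59638786315918), 64.76856994628906)
scoop low 481 ((524.4656372070312, -7.610786437988281), (153.23228454589844, 124.97317504882812), 82.98385620117188)
dish ((527.7130737304688, 442.54803466796875), 66.27249145507812) 0.0425001124505201
K [575.3 270.1  18. ]
K [540.6 299.4  18. ]
K [540.9 245.1  18. ]
s [560.  319.4  11. ]
s [570.8 295.4  11. ]
s [545.9 270.7  11. ]
s [575.9 238.9  11. ]
corner z43 [593.9 339.9  43. ]
corner z43 [602.2 129.8  43. ]
corner z43 [514.6 127.2  43. ]
corner z43 [506.1 336.2  43. ]
lip [564.3  21.1   2. ]
lip [511.4  45.1   2. ]
back top [535.5 -42.8  24. ]
back top [479.7 -15.8  24. ]
bar [537.5  22.3  86. ]
bar [512.5 -32.1  86. ]
bar [500.6 -24.2  86. ]
bar [526.9  25.1  86. ]
(array([ 0.5, -0. ,  0.1]), np.float64(0.0001623339405544216))
```

```bash
cat >> h.py <<'E'
def Rt(yaw,pitch=0): # tool orientation, x = scoop forward, pitch>0 nose up (deg)
    y=np.radians(yaw); x=np.array([np.cos(y),np.sin(y),0]); Y=np.array([np.sin(y),-np.cos(y),0])
    R0=np.stack([x,Y,[0,0,-1]],1); return R0@Ro.from_euler('y',pitch,degrees=True).as_matrix()
def delta(p,R):
    s=robot.read_state(); R0=Ro.from_rotvec(s['orientation']).as_matrix()
    d=np.r_[R0.T@(np.array(p)-s['tool_pos']),Ro.from_matrix(R0.T@R).as_rotvec()]
    print(np.round(d,4).tolist(),'deg',np.round(np.degrees(np.linalg.norm(d[3:])),1)); return d
E
python3 - <<'E'
from h import *
d=np.load('pics/top0.npy')
P=cloud('top',d,425,500,205,262); r=P[(P[:,2]>.004)]
r=r[r[:,0]>.56]; print(r[:,2].max(), np.round(r[::60],3).tolist())
delta([.520,-.004,.15],Rt(64.4)); delta([.520,-.004,.067],Rt(64.4))
E
```

```text
0.028915183122099508 [[0.659, -0.022, 0.004], [0.635, -0.041, 0.01], [0.625, -0.049, 0.019], [0.622, -0.047, 0.01], [0.611, -0.07, 0.027], [0.611, -0.056, 0.007], [0.6, -0.082, 0.026], [0.591, -0.077, 0.025], [0.581, -0.1, 0.023], [0.57, -0.109, 0.021], [0.56, -0.11, 0.022]]
[-0.4685, -0.3742, 0.0796, -0.0, 0.0, 1.5608] deg 89.4
[-0.4685, -0.3742, 0.1626, -0.0, 0.0, 1.5608] deg 89.4
```

>>> move_arm(deltas=[-0.047, -0.037, 0, 0, 0, 0.16, 1, -0.094, -0.075, 0, 0, 0, 0.31, 1, -0.14, -0.112, 0, 0, 0, 0.47, 1, -0.187, -0.15, 0, 0, 0, 0.62, 1, -0.234, -0.187, 0.01, 0, 0, 0.78, 1, -0.281, -0.225, 0.02, 0, 0, 0.94, 1, -0.328, -0.262, 0.03, 0, 0, 1.09, 1, -0.375, -0.3, 0.04, 0, 0, 1.25, 1, -0.422, -0.337, 0.06, 0, 0, 1.41, 1, -0.4685, -0.374, 0.08, 0, 0, 1.561, 1, -0.4685, -0.374, 0.08, 0, 0, 1.561, 1, -0.4685, -0.374, 0.08, 0, 0, 1.561, 1])

```text
t: 2.5
tool_pos: [0.52, -0.0037, 0.1496]
orientation: [-2.658, -1.674, 0.0]
force: [-1.1, 0.6, 0.0]
opening: 0.0929
gripper_force: 0.0
```

Run:
```python
from h import *
print(robot.read_state()['tool_pos'])
delta([.520,-.004,.067],Rt(64.4))
```

```text
[ 0.51996851 -0.00374451  0.14962516]
[-0.0002, 0.0002, 0.0826, -0.0007, -0.0002, -0.0001] deg 0.0
```

>>> move_arm(deltas=[0, 0, 0.03, 0, 0, 0, 1, 0, 0, 0.06, 0, 0, 0, 1, 0, 0, 0.083, 0, 0, 0, 1, 0, 0, 0.083, 0, 0, 0, 1, 0, 0, 0.083, 0, 0, 0, 0, 0, 0, 0.083, 0, 0, 0, 0, 0, 0, 0.083, 0, 0, 0, 0, 0, 0, 0.083, 0, 0, 0, 0, 0, 0, 0.083, 0, 0, 0, 0, 0, 0, 0.083, 0, 0, 0, 0], squeeze=60)

```text
t: 3.75
tool_pos: [0.5201, -0.0039, 0.0666]
orientation: [-2.659, -1.674, 0.0]
force: [-0.3, 0.6, 0.1]
opening: 0.0376
gripper_force: 0.0
```

>>> move_arm(deltas=[0, 0, 0, 0, 0, 0, 0, 0, 0, -0.03, 0, 0, 0, 0, 0, 0, -0.06, 0, 0, 0, 0, 0, 0, -0.09, 0, 0, 0, 0, 0, 0, -0.11, 0, 0, 0, 0, 0, 0, -0.11, 0, 0, 0, 0])

```text
t: 4.5
tool_pos: [0.5214, -0.0039, 0.1785]
orientation: [2.657, 1.673, 0.005]
force: [0.1, 0.5, 0.2]
opening: 0.0004
gripper_force: 0.0
```

Run:
```python
from h import *
print(robot.read_state())
im,d=shot('top','top1'); im2,d2=shot('side','side1')
c=np.zeros((600,790,3),np.uint8)
c[:,:395]=cv2.resize(im[210:301,415:475,::-1],(395,600),interpolation=cv2.INTER_CUBIC)
c[:,395:]=cv2.resize(im2[130:251,340:420,::-1],(395,600),interpolation=cv2.INTER_CUBIC)
cv2.imwrite('pics/crop2.png',c)
```

```text
{'t': 4.5, 'q': array([-1.05895300e-01, -5.67915355e-02,  1.77394981e+00, -3.87217247e-05,
        1.42070674e+00,  3.41078504e-01]), 'dq': array([ 0.00117056,  0.02698332,  0.04252825, -0.00038414, -0.02175204,
       -0.00054988]), 'joint_torque': array([ 3.84161307e-02, -4.62661850e+01, -4.91235173e+01,  8.16472596e-02,
        4.30606361e-01, -1.25249928e-03]), 'tool_pos': array([ 0.52141838, -0.00394877,  0.17850127]), 'orientation': array([2.65654963, 1.67261476, 0.00455688]), 'force': array([0.14485584, 0.45482971, 0.22622943]), 'wrist_torque': array([-0.02899667,  0.1013534 , -0.04839558]), 'gripper_force': 0.0, 'opening': 0.0003506604129141155}
```

View pics/crop2.png

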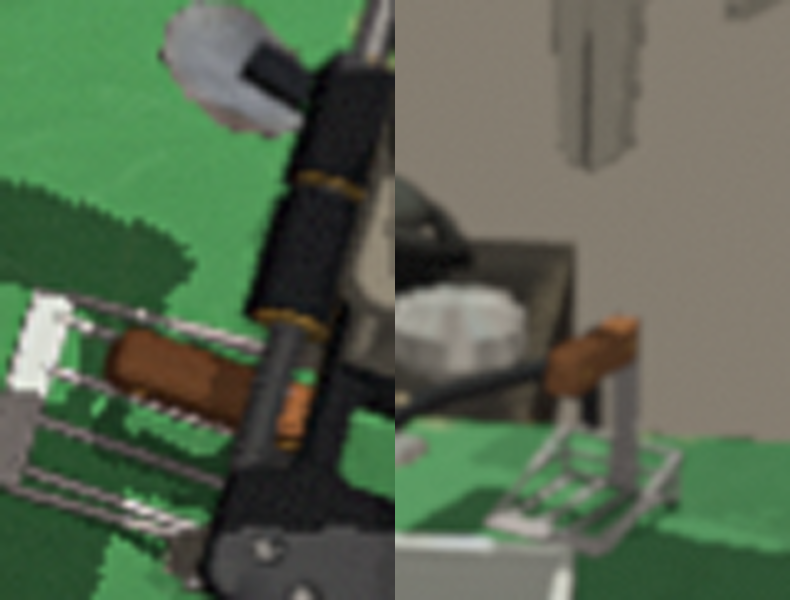

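The fingers hadn't closed before I lifted: the opening was still 38 mm. The crop shows the scoop standing where it was, bar at left-panel (200,390). I'll reopen above it, go down and wait longer.

>>> move_arm(deltas=[0, 0, 0, 0, 0, 0, 1, 0, 0, 0, 0, 0, 0, 1, 0, 0, 0, 0, 0, 0, 1, 0, 0, 0, 0, 0, 0, 1, 0, 0, 0, 0, 0, 0, 1, 0, 0, 0, 0, 0, 0, 0.6, 0, 0, 0, 0, 0, 0, 0.6])

```text
t: 5.48
tool_pos: [0.5201, -0.0038, 0.1767]
orientation: [2.658, 1.674, 0.0]
force: [0.4, 0.4, 0.2]
opening: 0.0556
gripper_force: 0.0
```

Run:
```python
from h import *
f=lambda r:cv2.minAreaRect(r[:,:2].astype(np.float32)*1000)
d=np.load('pics/top1.npy');im=cv2.imread('pics/top1.png')
d0=np.load('pics/top0.npy'); print('lip px change',np.abs(im[250:285,400:428].astype(int)-cv2.imread('pics/top0.png')[250:285,400:428]).mean())
s=robot.read_state();print(s['opening'],s['t'])
delta([.520,-.004,.067],Rt(64.4))
```

```text
lip px change 31.15714285714286
0.05564985958624854 5.475
[-0.0002, -0.0, 0.1097, 0.0001, 0.0, -0.0002] deg 0.0
```

>>> move_arm(deltas=[0, 0, 0.05, 0, 0, 0, 0.6, 0, 0, 0.09, 0, 0, 0, 0.6, 0, 0, 0.11, 0, 0, 0, 0.6, 0, 0, 0.11, 0, 0, 0, 0.6, 0, 0, 0.11, 0, 0, 0, 0, 0, 0, 0.11, 0, 0, 0, 0, 0, 0, 0.11, 0, 0, 0, 0, 0, 0, 0.11, 0, 0, 0, 0, 0, 0, 0.11, 0, 0, 0, 0, 0, 0, 0.11, 0, 0, 0, 0, 0, 0, 0.11, 0, 0, 0, 0, 0, 0, 0.11, 0, 0, 0, 0], squeeze=60)

```text
t: 6.98
tool_pos: [0.5204, -0.0038, 0.067]
orientation: [2.658, 1.674, 0.001]
force: [-1.2, -0.7, 5.7]
opening: 0.016
gripper_force: 60.0
```

>>> move_arm(deltas=[0, 0, -0.03, 0, 0, 0, 0, 0, 0, -0.06, 0, 0, 0, 0, 0, 0, -0.09, 0, 0, 0, 0, 0, 0, -0.09, 0, 0, 0, 0])

```text
t: 7.48
tool_pos: [0.5216, -0.0039, 0.1586]
orientation: [2.656, 1.672, 0.005]
force: [-0.1, -0.7, -2.4]
opening: 0.0157
gripper_force: 60.0
```

Run:
```python
from h import *
s=robot.read_state();print(s['tool_pos'],s['force'],s['wrist_torque'],s['opening'])
delta([.5583,.1689,.157],Rt(92.45))
```

```text
[ 0.52164984 -0.00394693  0.15856612] [-0.0807735  -0.73591046 -2.42641583] [-0.06346905  0.01909151  0.03480155] 0.015701508055983648
[0.1717, -0.0417, 0.0016, 0.0042, -0.0004, -0.4898] deg 28.1
```

>>> move_arm(deltas=[0.043, -0.01, 0, 0, 0, -0.12, 0, 0.086, -0.02, 0, 0, 0, -0.245, 0, 0.129, -0.03, 0, 0, 0, -0.37, 0, 0.172, -0.042, 0.0, 0, 0, -0.49, 0, 0.172, -0.042, 0.0, 0, 0, -0.49, 0, 0.172, -0.042, 0.0, 0, 0, -0.49, 0, 0.172, -0.042, 0.0, 0, 0, -0.49, 0])

```text
t: 8.35
tool_pos: [0.5561, 0.1683, 0.1557]
orientation: [-2.175, -2.266, 0.002]
force: [-1.5, -0.3, -2.5]
opening: 0.0155
gripper_force: 60.0
```

Run:
```python
from h import *
s=robot.read_state();print(s['tool_pos'])
im,d=shot('top','top2'); im2,d2=shot('side','side2')
c=np.zeros((600,790,3),np.uint8)
c[:,:430]=cv2.resize(im[225:309,310:370,::-1],(430,600),interpolation=cv2.INTER_CUBIC)
c[:,430:]=cv2.resize(im2[160:280,310:382,::-1],(360,600),interpolation=cv2.INTER_CUBIC)
cv2.imwrite('pics/crop3.png',c)
```

```text
[0.55612981 0.16830723 0.15566137]
```

View pics/crop3.png

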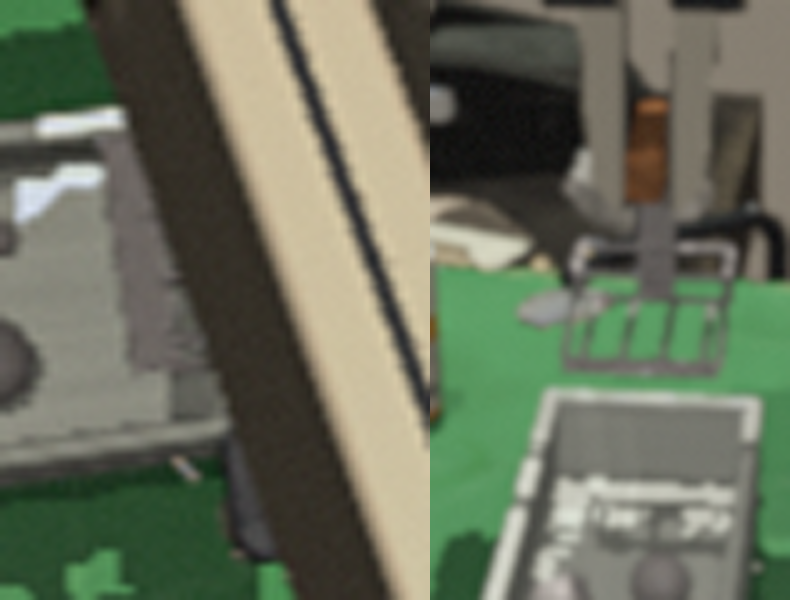

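Run:
```python
from h import *
np.set_printoptions(precision=4,suppress=True)
a,e1=tri('top',(324.0,243.8),'side',(337.4,234)); b,e2=tri('top',(328.4,275.9),'side',(368.4,234.4))
print(a,e1,b,e2,(a+b)/2,np.linalg.norm(a-b)); v=a-b; print('heading',np.degrees(np.arctan2(v[1],v[0]))+90)
s=robot.read_state();R=Ro.from_rotvec(s['orientation']).as_matrix();print(s['tool_pos'],'nose in tool',R.T@((a+b)/2-s['tool_pos']),'x head',np.degrees(np.arctan2(R[1,0],R[0,0])))
d=np.load('pics/side2.npy');print(dep('side',(353,233.5),d))
d=np.load('pics/top2.npy');P=cloud('top',d,322,338,240,280);r=P[(P[:,2]>.06)&(P[:,2]<.12)];print(len(r),np.median(r[:,2]),r.min(0),r.max(0))
# tray side check: triangulate the near-rim corners (inner far corners in side view)
print(tri('top',(245+485/4,225+42/4),'side',(310+(545-430)/5,160+398/5)))
print(tri('top',(245+514/4,225+226/4),'side',(310+(762-430)/5,160+402/5)))
```

```text
[0.5829 0.2123 0.0905] 0.0024485379903594656 [0.5242 0.2107 0.0927] 0.004016290374402282 [0.5536 0.2115 0.0916] 0.05878510156866091
heading 91.55669483602321
[0.5565 0.1684 0.1563] nose in tool [ 0.0432 -0.0011  0.0648] x head 92.36077628880012
[0.5519 0.21   0.0921]
237 0.09144996028077457 [0.5245 0.1951 0.0878] [0.5853 0.2145 0.0978]
(array([0.6039, 0.1292, 0.0379]), np.float64(0.001175904043877687))
(array([0.5144, 0.127 , 0.0411]), np.float64(0.0008289712453395755))
```

The triangulated nose (0.554, 0.211, 0.091) matches the nominal grasp (45, 0, 65 mm in the tool frame), so I'll lower into the free end.

>>> move_arm(deltas=[0, 0, 0.02, 0, 0, 0, 0, 0, 0, 0.045, 0, 0, 0, 0, 0, 0, 0.07, 0, 0, 0, 0, 0, 0, 0.078, 0, 0, 0, 0, 0, 0, 0.078, 0, 0, 0, 0, 0, 0, 0.078, 0, 0, 0, 0])

```text
t: 9.2
tool_pos: [0.5574, 0.1696, 0.0797]
orientation: [2.173, 2.268, 0.002]
force: [0.3, 0.7, -1.8]
opening: 0.0158
gripper_force: 60.0
```

Run:
```python
from h import *
s=robot.read_state();print(s['tool_pos'],s['force'],s['wrist_torque'])
c=np.array([.5545,.2338]);ex=np.array([-.042,.9991])
for x in(-65,0,49): p=c+ex*x/1000; print(x); delta([*p,.073],Rt(92.4))
```

```text
[0.55742574 0.16956762 0.07971364] [ 0.2936953   0.65843499 -1.84646138] [-0.03142197  0.04055953  0.08432828]
-65
[-0.0007, -0.0002, 0.0067, 0.0017, -0.0003, 0.001] deg 0.1
0
[0.0643, -0.0002, 0.0067, 0.0017, -0.0003, 0.001] deg 0.1
49
[0.1133, -0.0001, 0.0067, 0.0017, -0.0003, 0.001] deg 0.1
```

>>> move_arm(deltas=[0, 0, 0.004, 0, 0, 0, 0, 0, 0, 0.006, 0, 0, 0, 0, 0, 0, 0.0075, 0, 0, 0, 0, 0, 0, 0.0075, 0, 0, 0, 0])

```text
t: 9.7
tool_pos: [0.5578, 0.1698, 0.073]
orientation: [2.172, 2.268, 0.004]
force: [-2.9, 0.3, 5.2]
opening: 0.0154
gripper_force: 60.0
```

>>> move_arm(deltas=[0.006, 0, 0, 0, 0, 0, 0, 0.014, 0, 0, 0, 0, 0, 0, 0.022, 0, 0, 0, 0, 0, 0, 0.03, 0, 0, 0, 0, 0, 0, 0.038, 0, 0, 0, 0, 0, 0, 0.046, 0, 0, 0, 0, 0, 0, 0.054, 0, 0, 0, 0, 0, 0, 0.062, 0, 0, 0, 0, 0, 0, 0.07, 0, 0, 0, 0, 0, 0, 0.076, 0, 0, 0, 0, 0, 0, 0.082, 0, 0, 0, 0, 0])

```text
$.deltas: bad value
```

Run:
```python
from h import *
im,d=shot('top','top3'); im2,d2=shot('side','side3')
c=np.zeros((600,800,3),np.uint8)
c[:,:400]=cv2.resize(im[225:315,250:310,::-1],(400,600),interpolation=cv2.INTER_CUBIC)
c[:,400:]=cv2.resize(im2[225:315,315:375,::-1],(400,600),interpolation=cv2.INTER_CUBIC)
cv2.imwrite('pics/crop4.png',c)
```

```text
(no output)
```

View pics/crop4.png

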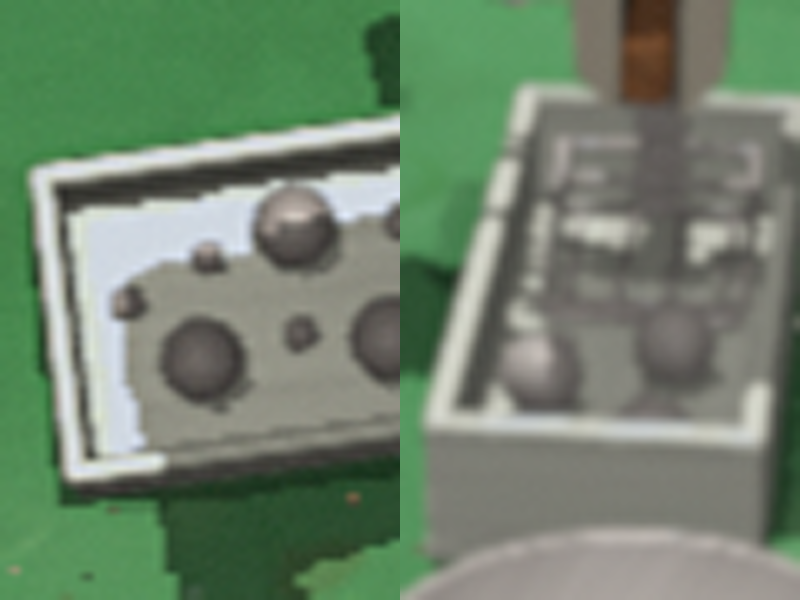

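The call was refused because the last row was one number short. The picture shows the scoop on the tray floor and the balls still unmoved. I'll resend it.

>>> move_arm(deltas=[0.006, 0, 0, 0, 0, 0, 0, 0.014, 0, 0, 0, 0, 0, 0, 0.022, 0, 0, 0, 0, 0, 0, 0.03, 0, 0, 0, 0, 0, 0, 0.038, 0, 0, 0, 0, 0, 0, 0.046, 0, 0, 0, 0, 0, 0, 0.054, 0, 0, 0, 0, 0, 0, 0.062, 0, 0, 0, 0, 0, 0, 0.07, 0, 0, 0, 0, 0, 0, 0.076, 0, 0, 0, 0, 0, 0, 0.082, 0, 0, 0, 0, 0, 0])

```text
t: 11.18
tool_pos: [0.5545, 0.2516, 0.073]
orientation: [2.172, 2.267, 0.004]
force: [1.0, -3.7, 6.5]
opening: 0.0157
gripper_force: 60.0
```

Run:
```python
from h import *
im,d=shot('top','top4'); im2,d2=shot('side','side4')
c=np.zeros((600,800,3),np.uint8)
c[:,:400]=cv2.resize(im[225:315,250:310,::-1],(400,600),interpolation=cv2.INTER_CUBIC)
c[:,400:]=cv2.resize(im2[225:315,315:375,::-1],(400,600),interpolation=cv2.INTER_CUBIC)
cv2.imwrite('pics/crop5.png',c); s=robot.read_state(); print(s['tool_pos'],s['force'],s['t'])
```

```text
[0.55446948 0.25229664 0.07298654] [-0.29554812  0.48441042  5.98468881] 11.275
```

View pics/crop5.png

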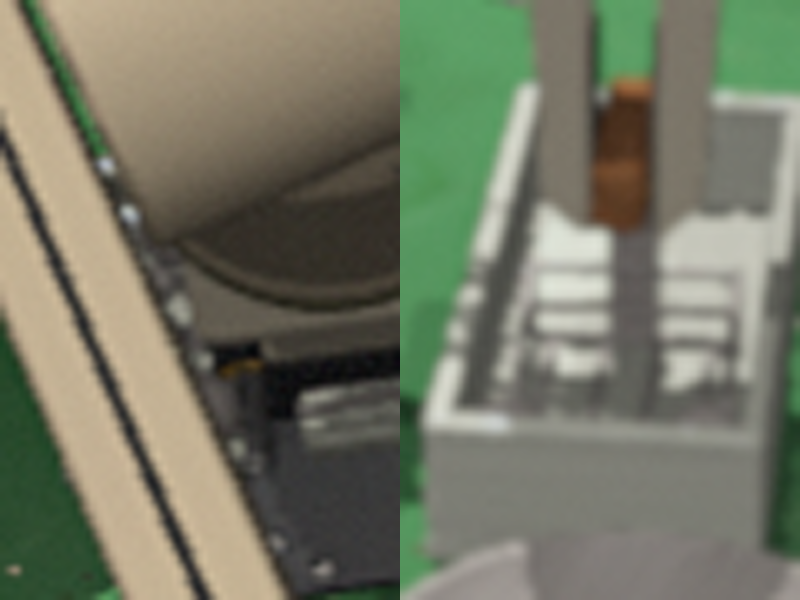

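The view is occluded: the keepers are hidden behind the end wall at the nose. I'll go on to the wall while watching the force.

>>> move_arm(deltas=[0.006, 0, 0, 0, 0, 0, 0, 0.012, 0, 0, 0, 0, 0, 0, 0.018, 0, 0, 0, 0, 0, 0, 0.021, 0, 0, 0, 0, 0, 0, 0.024, 0, 0, 0, 0, 0, 0])

```text
t: 11.9
tool_pos: [0.5536, 0.2751, 0.073]
orientation: [2.172, 2.267, 0.003]
force: [0.9, -4.2, 6.2]
opening: 0.0158
gripper_force: 60.0
```

>>> move_arm(deltas=[0.003, 0, 0, 0, 0, 0, 0, 0.005, 0, 0, 0, 0, 0, 0, 0.005, 0, 0, 0, 0, 0, 0])

```text
t: 12.28
tool_pos: [0.5533, 0.2807, 0.073]
orientation: [2.172, 2.267, 0.004]
force: [0.4, -0.8, 5.8]
opening: 0.0155
gripper_force: 60.0
```

>>> move_arm(deltas=[0.002, 0, 0, 0, 0, 0, 0, 0.004, 0, 0, 0, 0, 0, 0, 0.005, 0, 0, 0, 0, 0, 0, 0.005, 0, 0, 0, 0, 0, 0])

```text
t: 12.78
tool_pos: [0.5531, 0.2854, 0.073]
orientation: [2.172, 2.267, 0.004]
force: [-0.3, -3.0, 6.3]
opening: 0.0157
gripper_force: 60.0
```

>>> move_arm(deltas=[-0.003, 0, -0.001, 0, 0.04, 0, 0, -0.007, 0, -0.003, 0, 0.087, 0, 0, -0.01, 0, -0.005, 0, 0.13, 0, 0, -0.013, 0, -0.007, 0, 0.175, 0, 0, -0.016, 0, -0.009, 0, 0.22, 0, 0, -0.018, 0, -0.01, 0, 0.262, 0, 0, -0.018, 0, -0.014, 0, 0.262, 0, 0, -0.018, 0, -0.02, 0, 0.262, 0, 0, -0.018, 0, -0.024, 0, 0.262, 0, 0, -0.018, 0, -0.024, 0, 0.262, 0])

```text
$.deltas: bad value
```

Run:
```python
from h import *
im,d=shot('top','top6'); im2,d2=shot('side','side6'); s=robot.read_state(); print(s['tool_pos'],s['force'],s['wrist_torque'],s['t'])
for l in('keeper_0','small_0'):
  for n in('top','side'): print(l,n,[(np.round(r['uv']).tolist(),round(r['confidence'],2)) for r in robot.recognise(n,l)])
cv2.imwrite('pics/crop6.png',cv2.resize(im2[200:320,300:400,::-1],(500,600),interpolation=cv2.INTER_CUBIC))
```

```text
[0.55309628 0.28544862 0.07300733] [ 0.55296572 -1.5723789   5.81455681] [-0.39268681  0.09103798 -0.01637839] 12.875
keeper_0 top [([289.0, 290.0], 0.47)]
keeper_0 side []
small_0 top []
small_0 side []
```

View pics/crop6.png

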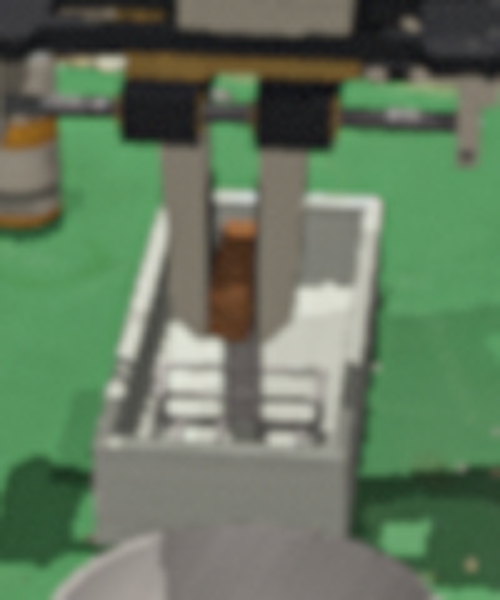

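The call was refused for the same slip, so nothing has moved. I'll resend it with complete rows.

>>> move_arm(deltas=[-0.003, 0, -0.001, 0, 0.04, 0, 0, -0.007, 0, -0.003, 0, 0.087, 0, 0, -0.01, 0, -0.005, 0, 0.13, 0, 0, -0.013, 0, -0.007, 0, 0.175, 0, 0, -0.016, 0, -0.009, 0, 0.22, 0, 0, -0.018, 0, -0.01, 0, 0.262, 0, 0, -0.018, 0, -0.014, 0, 0.262, 0, 0, -0.018, 0, -0.02, 0, 0.262, 0, 0, -0.018, 0, -0.024, 0, 0.262, 0, 0, -0.018, 0, -0.024, 0, 0.262, 0, 0])

```text
t: 14.32
tool_pos: [0.5528, 0.2679, 0.096]
orientation: [-2.034, -2.125, -0.269]
force: [0.6, 0.1, -4.0]
opening: 0.0158
gripper_force: 60.0
```

Run:
```python
from h import *
im,d=shot('top','top7'); im2,d2=shot('side','side7'); s=robot.read_state(); print(s['tool_pos'],s['force'],s['wrist_torque'],s['t'])
for l in('keeper_0','small_0'):
  for n in('top','side'): print(l,n,[(np.round(r['uv']).tolist(),round(r['confidence'],2)) for r in robot.recognise(n,l)])
```

```text
[0.55233485 0.26763823 0.09521629] [-0.55240458  0.64463073 -2.87008877] [-0.44295244  0.02303392  0.07018162] 14.425
keeper_0 top [([270.0, 286.0], 0.55), ([264.0, 255.0], 0.53)]
keeper_0 side [([349.0, 270.0], 0.53)]
small_0 top []
small_0 side [([335.0, 279.0], 0.7)]
```

>>> move_arm(deltas=[0, 0.004, -0.002, 0, 0, 0, 0, 0, -0.004, -0.002, 0, 0, 0, 0, 0, 0.005, -0.003, 0, 0, 0, 0, 0, -0.005, -0.003, 0, 0, 0, 0, 0, 0.005, -0.003, 0, 0, 0, 0, 0, -0.005, -0.003, 0, 0, 0, 0, 0, 0.005, -0.003, 0, 0, 0, 0, 0, -0.005, -0.003, 0, 0, 0, 0, 0, 0.004, -0.003, 0, 0, 0, 0, 0, 0, -0.003, 0, 0, 0, 0])

```text
t: 15.88
tool_pos: [0.5532, 0.2666, 0.0984]
orientation: [-2.035, -2.124, -0.269]
force: [-0.3, 0.1, -1.7]
opening: 0.0157
gripper_force: 60.0
```

>>> move_arm(deltas=[-0.004, 0, -0.02, 0, 0, 0, 0, -0.008, 0, -0.04, 0, 0, 0, 0, -0.014, 0, -0.065, 0, 0, 0, 0, -0.014, 0, -0.065, 0, 0, 0, 0, -0.014, 0, -0.065, 0, 0, 0, 0])

```text
t: 16.5
tool_pos: [0.5538, 0.2361, 0.1574]
orientation: [-2.035, -2.123, -0.269]
force: [-1.0, -0.3, -1.9]
opening: 0.0158
gripper_force: 60.0
```

Run:
```python
from h import *
im,d=shot('top','top8'); im2,d2=shot('side','side8'); s=robot.read_state(); print(s['tool_pos'],s['force'],s['wrist_torque'],s['t'])
for l in('keeper_0','small_0'):
  for n in('top','side'): print(l,n,[(np.round(r['uv']).tolist(),round(r['confidence'],2)) for r in robot.recognise(n,l)])
c=np.zeros((600,800,3),np.uint8)
c[:,:380]=cv2.resize(im[215:315,245:308,::-1],(380,600),interpolation=cv2.INTER_CUBIC)
c[:,380:]=cv2.resize(im2[205:305,310:380,::-1],(420,600),interpolation=cv2.INTER_CUBIC)
cv2.imwrite('pics/crop8.png',c)
print([np.round(robot.read_state()['force'][2],2)])
```

```text
[0.55304775 0.23634824 0.15617875] [-0.35989332 -0.33682674 -2.76714188] [-0.3381491   0.03445325  0.00592738] 16.6
keeper_0 top [([272.0, 328.0], 0.62)]
keeper_0 side [([350.0, 232.0], 0.53), ([403.0, 304.0], 0.52)]
small_0 top []
small_0 side []
[np.float64(-2.79)]
```

View pics/crop8.png

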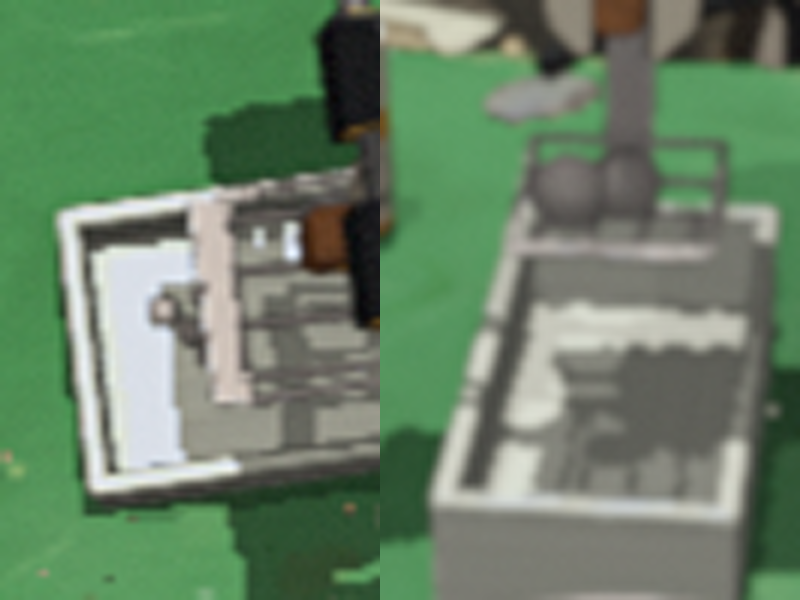

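The side panel shows two keepers in the basket at (568,190) and (630,182), and one small ball is on the tray floor at left (162,308). I'll back off to see the whole ball end and count by depth.

>>> move_arm(deltas=[-0.022, 0, -0.006, 0, 0, 0, 0, -0.044, 0, -0.012, 0, 0, 0, 0, -0.066, 0, -0.018, 0, 0, 0, 0, -0.085, 0, -0.023, 0, 0, 0, 0, -0.085, 0, -0.023, 0, 0, 0, 0])

```text
t: 17.42
tool_pos: [0.5577, 0.1471, 0.1572]
orientation: [-2.036, -2.122, -0.268]
force: [-0.1, -0.1, -2.5]
opening: 0.0155
gripper_force: 60.0
```

```bash
cat > cnt.py <<'E'
from h import *
import sys
np.set_printoptions(precision=1,suppress=True)
def count(name):
    im,d=shot('top',name+'t'); im2,d2=shot('side',name+'s'); s=robot.read_state(); print(s['tool_pos']*1000,s['force'],s['t'])
    for l in('keeper_0','small_0'):
        for n in('top','side'): print(l,n,[(np.round(r['uv']).tolist(),round(r['confidence'],2)) for r in robot.recognise(n,l)])
    c=np.array([.5545,.2338]);ex=np.array([-.042,.9991]);ey=np.array([-.9991,-.042])
    for n,D,box in(('top',d,(245,385,225,310)),('side',d2,(300,400,180,310))):
        u0,u1,v0,v1=box
        U=[(u,v) for v in range(v0,v1) for u in range(u0,u1)]
        P=np.array([dep(n,u,D) for u in U]); q=P[:,:2]-c; X=q@ex;Y=q@ey
        m=((abs(X)<.096)&(abs(Y)<.036)&(P[:,2]>.0095)&(P[:,2]<.036)).reshape(v1-v0,u1-u0).astype(np.uint8)
        k,L,st,ce=cv2.connectedComponentsWithStats(m)
        for i in range(1,k):
            if st[i,4]>=4: r=(L==i).ravel(); print(n,'blob',st[i,4],'tray xy',X[r].mean()*1000,Y[r].mean()*1000,'zmax',P[r,2].max()*1000,'px',ce[i]+[u0,v0])
if __name__=='__main__': count(sys.argv[1])
E
python3 cnt.py a9
```

```text
[557.5 148.5 157.3] [-1.6  0.  -2.9] 17.525
keeper_0 top [([270.0, 327.0], 0.41)]
keeper_0 side [([348.0, 217.0], 0.44)]
small_0 top []
small_0 side [([401.0, 304.0], 0.5)]
top blob 20 tray xy 65.97234991617734 -18.42511939054432 zmax 17.959112660782427 px [278.2 263.8]
top blob 56 tray xy 72.12775411853319 -7.930881706786391 zmax 20.045560699679555 px [275.8 269.6]
```

Run:
```python
import cv2,numpy as np
im=cv2.imread('pics/a9t.png');s=cv2.imread('pics/a9s.png')
c=np.zeros((600,800,3),np.uint8)
c[:,:450]=cv2.resize(im[230:305,250:306],(450,600),interpolation=cv2.INTER_CUBIC)
c[:,450:]=cv2.resize(s[190:265,328:372],(350,600),interpolation=cv2.INTER_CUBIC)
cv2.imwrite('pics/crop9.png',c)
```

```text
(no output)
```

View pics/crop9.png

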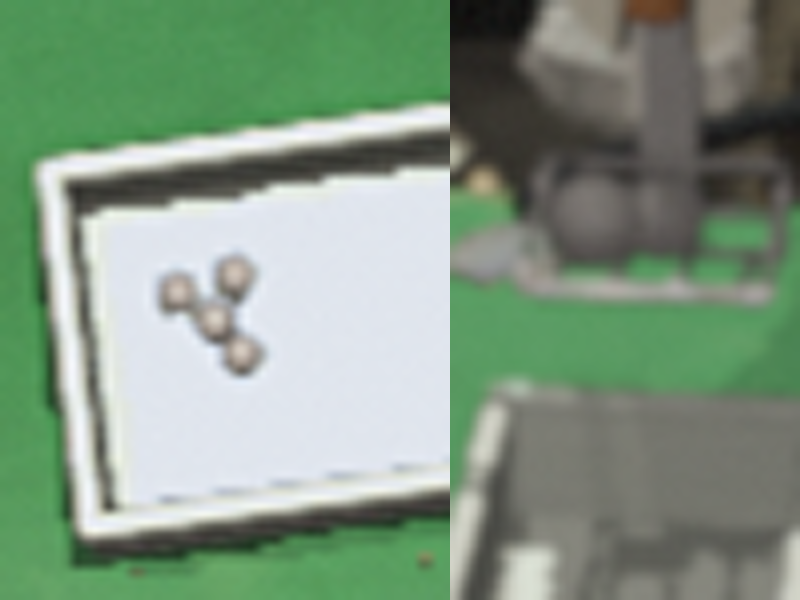

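All four small balls are on the tray floor, at left (177,293), (235,273), (215,320) and (242,353), with no keeper there. The keepers ride in the basket at right (590,218) and (670,215), the third one behind these. Now to the dish.

```bash
cat >> h.py <<'E'
def tcp_for_nose(nose,yaw,th):
    t=np.radians(th);f=.044*np.cos(t)+.066*np.sin(t);dn=.066*np.cos(t)-.044*np.sin(t);y=np.radians(yaw)
    return np.array(nose)+np.array([-f*np.cos(y),-f*np.sin(y),dn])
E
python3 - <<'E'
from h import *
p=tcp_for_nose([.5285,.425,.095],92.4,13); print(p); delta(p,Rt(92.4,13))
E
```

```text
[0.53091702 0.36733158 0.14941058]
[0.2098, -0.0169, 0.0645, -0.0005, -0.0353, 0.0019] deg 2.0
```

>>> move_arm(deltas=[0.008, 0, 0.0025, 0, 0, 0, 0, 0.023, -0.001, 0.007, 0, 0, 0, 0, 0.045, -0.003, 0.014, 0, 0, 0, 0, 0.068, -0.005, 0.021, 0, 0, 0, 0, 0.091, -0.007, 0.028, 0, 0, 0, 0, 0.114, -0.009, 0.035, 0, 0, 0, 0, 0.137, -0.011, 0.042, 0, 0, 0, 0, 0.16, -0.013, 0.049, 0, 0, 0, 0, 0.182, -0.015, 0.056, 0, -0.01, 0, 0, 0.199, -0.016, 0.061, 0, -0.02, 0, 0, 0.21, -0.017, 0.0645, 0, -0.035, 0, 0, 0.21, -0.017, 0.0645, 0, -0.035, 0, 0])

```text
t: 19.23
tool_pos: [0.5304, 0.3682, 0.1494]
orientation: [-2.051, -2.146, -0.233]
force: [0.1, -0.2, -2.8]
opening: 0.0155
gripper_force: 60.0
```

Run:
```python
from h import *
im,d=shot('top','t10');im2,d2=shot('side','s10'); s=robot.read_state(); print(s['tool_pos'],s['force'])
for l in('dish','keeper_0','scoop_nose'):
  for n,D in(('top',d),('side',d2)): print(l,n,[(np.round(r['uv'],1).tolist(),round(r['confidence'],2),np.round(dep(n,r['uv'],D),3).tolist()) for r in robot.recognise(n,l)[:4]])
for th,z in((0,.08),(-10,.065),(-20,.05),(-30,.042),(-40,.036),(-47,.034)):
    print(th); delta(tcp_for_nose([.5285,.425,z],92.4,th),Rt(92.4,th))
```

```text
[0.53092088 0.36687417 0.1493373 ] [-0.05411589 -0.33412769 -2.85348046]
dish top [([186.7, 300.7], 0.8, [0.517, 0.48, 0.01])]
dish side [([348.9, 331.2], 0.74, [0.531, 0.414, 0.007])]
keeper_0 top [([271.3, 327.4], 0.41, [0.451, 0.323, 0.023])]
keeper_0 side [([343.9, 276.3], 0.67, [0.542, 0.397, 0.101]), ([402.0, 304.8], 0.54, [0.448, 0.333, 0.017])]
scoop_nose top []
scoop_nose side [([354.0, 256.8], 0.85, [0.532, 0.346, 0.112])]
0
[0.0136, -0.0004, 0.0068, 0.0, -0.227, 0.0002] deg 13.0
-10
[0.0235, -0.0004, 0.0177, 0.0001, -0.4016, 0.0002] deg 23.0
-20
[0.0339, -0.0004, 0.0309, 0.0001, -0.5761, 0.0002] deg 33.0
-30
[0.0459, -0.0004, 0.0397, 0.0001, -0.7506, 0.0002] deg 43.0
-40
[0.0579, -0.0004, 0.049, 0.0001, -0.9252, 0.0002] deg 53.0
-47
[0.0664, -0.0004, 0.0547, 0.0001, -1.0473, 0.0002] deg 60.0
```

Both cameras report a "keeper" on the bench near (0.45, 0.33). I'll check it against the first picture.

Run:
```python
from h import *
np.set_printoptions(precision=1,suppress=True,linewidth=150)
for f,n,(u,v) in(('top0','top',(271,327)),('top8','top',(271,327)),('t10','top',(271,327)),('side0','side',(402,304)),('s10','side',(402,304)),('side2','side',(402,304)),('side4','side',(402,304)),('side7','side',(402,304))):
    d=np.load(f'pics/{f}.npy'); im=cv2.imread(f'pics/{f}.png')
    print(f,'z',np.array([[dep(n,(u+i,v+j),d)[2]*1000 for i in range(-8,9,2)] for j in(-4,0,4)]).round(0).tolist(), im[v-6:v+7:4,u-6:u+7:4].mean(2).round().tolist())
    sub=im[v-8:v+9,u-8:u+9].astype(int); print('  green px',((sub[...,1]-sub[...,2])>25).sum(),'of 289')
```

```text
top0 z [[-0.0, 2.0, -0.0, -1.0, -2.0, -0.0, -1.0, 0.0, 0.0], [0.0, -1.0, 3.0, 3.0, 2.0, 0.0, -0.0, -1.0, 0.0], [2.0, -3.0, 2.0, -1.0, 3.0, -1.0, 0.0, 1.0, -0.0]] [[104.0, 101.0, 103.0, 105.0], [106.0, 115.0, 106.0, 104.0], [111.0, 109.0, 105.0, 104.0], [118.0, 106.0, 104.0, 104.0]]
  green px 286 of 289
top8 z [[0.0, 4.0, 22.0, 22.0, 23.0, 20.0, 13.0, 0.0, -1.0], [-1.0, 22.0, 24.0, 26.0, 21.0, 23.0, 18.0, 2.0, 0.0], [0.0, 16.0, 20.0, 22.0, 21.0, 19.0, 14.0, -1.0, -1.0]] [[112.0, 91.0, 102.0, 114.0], [118.0, 175.0, 154.0, 102.0], [127.0, 174.0, 155.0, 96.0], [114.0, 99.0, 76.0, 112.0]]
  green px 156 of 289
t10 z [[256.0, 253.0, 256.0, 22.0, 21.0, 19.0, 14.0, 0.0, 3.0], [584.0, 259.0, 256.0, 28.0, 24.0, 21.0, 17.0, 0.0, 1.0], [586.0, 586.0, 20.0, 21.0, 19.0, 21.0, 16.0, 1.0, -1.0]] [[63.0, 75.0, 79.0, 76.0], [65.0, 137.0, 128.0, 90.0], [95.0, 138.0, 135.0, 89.0], [128.0, 85.0, 71.0, 105.0]]
  green px 105 of 289
side0 z [[-2.0, -1.0, 1.0, -1.0, 0.0, -1.0, -1.0, 1.0, -1.0], [-1.0, -2.0, -2.0, -1.0, -1.0, 1.0, -0.0, -0.0, 1.0], [1.0, 0.0, 0.0, -0.0, -1.0, -1.0, -1.0, -1.0, -1.0]] [[120.
[... 655 characters left out ...]
0, 66.0, 67.0], [68.0, 68.0, 69.0, 66.0], [122.0, 123.0, 126.0, 118.0]]
  green px 289 of 289
side4 z [[2.0, -0.0, 1.0, -3.0, -1.0, 3.0, -1.0, 2.0, -1.0], [-0.0, -1.0, -0.0, -1.0, 0.0, 2.0, -2.0, -3.0, 0.0], [-2.0, -1.0, 1.0, -1.0, -0.0, -2.0, 1.0, 1.0, -0.0]] [[69.0, 69.0, 127.0, 124.0], [69.0, 75.0, 127.0, 126.0], [67.0, 71.0, 130.0, 124.0], [129.0, 130.0, 130.0, 125.0]]
  green px 289 of 289
side7 z [[-1.0, 0.0, -1.0, -0.0, -1.0, 1.0, -2.0, -1.0, -1.0], [-2.0, 0.0, 0.0, -0.0, 0.0, 0.0, 1.0, -2.0, 1.0], [-2.0, -2.0, 0.0, -1.0, -0.0, 1.0, -2.0, 0.0, -1.0]] [[67.0, 68.0, 108.0, 110.0], [66.0, 68.0, 68.0, 66.0], [116.0, 105.0, 120.0, 104.0], [126.0, 128.0, 129.0, 124.0]]
  green px 289 of 289
```

A keeper did escape during the shake and now lies on the bench at about (0.45, 0.33), so I'll have to recover it. First I'll tip the two that are in the scoop.

>>> move_arm(deltas=[0.007, 0, 0.003, 0, -0.113, 0, 0, 0.0136, 0, 0.0068, 0, -0.227, 0, 0, 0.0185, 0, 0.012, 0, -0.314, 0, 0, 0.0235, 0, 0.0177, 0, -0.4, 0, 0, 0.029, 0, 0.024, 0, -0.488, 0, 0, 0.034, 0, 0.031, 0, -0.576, 0, 0, 0.04, 0, 0.035, 0, -0.663, 0, 0, 0.046, 0, 0.04, 0, -0.75, 0, 0, 0.052, 0, 0.0445, 0, -0.838, 0, 0, 0.058, 0, 0.049, 0, -0.925, 0, 0, 0.066, 0, 0.055, 0, -1.047, 0, 0, 0.066, 0, 0.055, 0, -1.047, 0, 0])

```text
t: 21.12
tool_pos: [0.5253, 0.4427, 0.1028]
orientation: [1.686, 1.769, -0.75]
force: [-0.4, -0.1, -2.8]
opening: 0.0158
gripper_force: 60.0
```

>>> move_arm(deltas=[0, 0, 0, 0, 0, 0, 0, 0, 0, 0, 0, 0, 0, 0, 0, 0, 0, 0, 0, 0, 0, 0, 0, 0, 0, 0, 0, 0])

```text
t: 21.62
tool_pos: [0.5283, 0.4435, 0.1127]
orientation: [1.697, 1.769, -0.733]
force: [-0.3, -0.1, -2.3]
opening: 0.0158
gripper_force: 60.0
```

Run:
```python
from h import *
np.set_printoptions(precision=3,suppress=True)
im,d=shot('top','t11');im2,d2=shot('side','s11'); s=robot.read_state(); print(s['tool_pos'],s['orientation'],s['force'],s['t'],s['q'])
for n,D in(('top',d),('side',d2)): print(n,[(np.round(r['uv'],1).tolist(),round(r['confidence'],2),np.round(dep(n,r['uv'],D),3).tolist()) for r in robot.recognise(n,'keeper_0')[:5]])
P=cloud('top',np.load('pics/top0.npy'),170,330,300,410); m=(P[:,2]>.008)&(P[:,0]>.3)&(P[:,0]<.5)&(P[:,1]>.24)
q=P[m]; q=q[np.hypot(q[:,0]-.5277,q[:,1]-.4425)>.072]; print(len(q), q[::max(1,len(q)//12)])
p=tcp_for_nose([.5285,.400,.11],92.4,0); print(p); delta(p,Rt(92.4,0))
p=tcp_for_nose([.418,.341,.06],-20,0); print(p); delta(p,Rt(-20,0))
```

```text
[0.528 0.443 0.112] [ 1.695  1.769 -0.735] [-0.062  0.023 -1.733] 21.725 [ 0.884  1.122  0.548 -0.586  2.064  0.718]
top [([289.6, 199.5], 0.6, [0.69, 0.267, 0.035]), ([214.2, 284.8], 0.5, [0.526, 0.404, 0.119])]
side [([348.0, 345.6], 0.72, [0.525, 0.471, 0.019]), ([350.0, 331.6], 0.42, [0.527, 0.436, 0.021]), ([348.8, 311.7], 0.42, [0.536, 0.383, 0.026])]
846 [[0.4   0.241 0.011]
 [0.387 0.25  0.01 ]
 [0.378 0.269 0.013]
 [0.369 0.285 0.015]
 [0.36  0.302 0.014]
 [0.351 0.248 0.014]
 [0.352 0.294 0.012]
 [0.346 0.26  0.013]
 [0.349 0.323 0.013]
 [0.344 0.287 0.014]
 [0.344 0.32  0.013]
 [0.341 0.346 0.012]
 [0.333 0.323 0.015]]
[0.53  0.356 0.176]
[-0.1072, -0.0012, 0.0196, 0.0006, 0.8197, 0.001] deg 47.0
[0.377 0.356 0.126]
[-0.0662, -0.1548, 0.0488, 0.7977, 0.5333, 1.836] deg 118.7
```

Two keepers are seen in the dish at (0.525, 0.471) and (0.527, 0.436). Now I'll withdraw level, and check the loose keeper and the pliers' extent.

>>> move_arm(deltas=[-0.01, 0, -0.012, 0, 0, 0, 0, -0.02, 0, -0.02, 0, 0.1, 0, 0, -0.03, 0, -0.025, 0, 0.25, 0, 0, -0.045, 0, -0.02, 0, 0.4, 0, 0, -0.06, 0, -0.01, 0, 0.55, 0, 0, -0.08, 0, 0.005, 0, 0.7, 0, 0, -0.107, -0.001, 0.0196, 0, 0.82, 0, 0, -0.107, -0.001, 0.0196, 0, 0.82, 0, 0])

```text
t: 22.82
tool_pos: [0.5317, 0.3524, 0.1781]
orientation: [2.177, 2.263, 0.003]
force: [0.3, -0.2, -1.4]
opening: 0.0155
gripper_force: 60.0
```

Run:
```python
from h import *
np.set_printoptions(precision=3,suppress=True)
im,d=shot('top','t12');im2,d2=shot('side','s12'); s=robot.read_state(); print(s['tool_pos'],s['t'],s['q'])
for n,D in(('top',d),('side',d2)): print(n,[(np.round(r['uv'],1).tolist(),round(r['confidence'],2),np.round(dep(n,r['uv'],D),3).tolist()) for r in robot.recognise(n,'keeper_0')[:5]])
P=cloud('top',np.load('pics/top0.npy'),170,330,300,410); P=P[np.hypot(P[:,0]-.5277,P[:,1]-.4425)>.075]
q=P[(P[:,2]>.007)&(P[:,0]>.25)&(P[:,0]<.5)]
for y in np.arange(.24,.42,.02):
    r=q[(q[:,1]>y)&(q[:,1]<y+.02)]
    if len(r)>3: print('pliers y%.2f'%y,len(r),'x',np.percentile(r[:,0],[1,50,99]),'z',np.percentile(r[:,2],95))
# loose keeper / bench objects side+top now
for n,D,b in(('top',d,(225,320,300,350)),('side',d2,(375,470,270,340))):
    P=cloud(n,D,*b); r=P[(P[:,2]>.012)&(P[:,2]<.03)&(P[:,0]>.38)&(P[:,0]<.49)&(P[:,1]>.2)&(P[:,1]<.4)]; print(n,len(r),r.mean(0) if len(r) else '', r.std(0) if len(r) else '')
```

```text
[0.531 0.356 0.177] 22.925 [ 0.51   0.262  1.435 -0.001  1.443  0.469]
top [([195.4, 291.8], 0.56, [0.53, 0.458, 0.029])]
side [([347.9, 282.2], 0.55, [0.556, 0.25, 0.008]), ([346.7, 345.5], 0.44, [0.527, 0.471, 0.019]), ([350.8, 329.5], 0.43, [0.525, 0.435, 0.025])]
pliers y0.24 174 x [0.341 0.38  0.399] z 0.015661489046424514
pliers y0.26 184 x [0.339 0.369 0.39 ] z 0.016182691232556577
pliers y0.28 180 x [0.34  0.356 0.379] z 0.01584236383317123
pliers y0.30 160 x [0.335 0.35  0.365] z 0.01659335534297323
pliers y0.32 138 x [0.332 0.344 0.359] z 0.014538951676624029
pliers y0.34 26 x [0.335 0.34  0.347] z 0.013019540456039203
top 133 [0.452 0.325 0.02 ] [0.006 0.006 0.003]
side 204 [0.428 0.295 0.017] [0.032 0.052 0.004]
```

Run:
```python
from h import *
np.set_printoptions(precision=4,suppress=True)
a,b=(271.3,327.4),(402,304.8)
print(atz('top',a,.012),atz('side',b,.012),tri('top',a,'side',b))
h=np.array([np.cos(np.radians(-18)),np.sin(np.radians(-18)),0])
B=np.array([.4505,.327,0]); nose=B-.020*h; nose[2]=.05
p=tcp_for_nose(nose,-18,-12); print(nose,p); delta(p,Rt(-18,-12)); delta(p,Rt(-18,0))
```

```text
[0.4519 0.3237 0.012 ] [0.4487 0.3252 0.012 ] (array([0.4503, 0.3237, 0.0112]), np.float64(0.003151998541242812))
[0.4315 0.3332 0.05  ] [0.4036 0.3422 0.1237]
[-0.0094, -0.1276, 0.0523, 0.2028, -0.1401, 1.9211] deg 111.0
[-0.0094, -0.1276, 0.0523, 0.0008, -0.0001, 1.9293] deg 110.5
```

>>> move_arm(deltas=[0, -0.011, 0, 0, 0, 0.16, 0, -0.001, -0.022, 0, 0, 0, 0.33, 0, -0.002, -0.034, 0, 0, 0, 0.5, 0, -0.003, -0.046, 0, 0, 0, 0.67, 0, -0.004, -0.058, 0, 0, 0, 0.84, 0, -0.005, -0.07, 0, 0, 0, 1.01, 0, -0.006, -0.082, 0, 0, 0, 1.18, 0, -0.007, -0.094, 0, 0, 0, 1.35, 0, -0.008, -0.106, 0, 0, 0, 1.52, 0, -0.01, -0.118, 0, 0, 0, 1.69, 0, -0.012, -0.128, 0.01, 0, 0, 1.85, 0, -0.012, -0.128, 0.025, 0, 0, 1.93, 0])

```text
t: 24.52
tool_pos: [0.4026, 0.3404, 0.1508]
orientation: [3.102, -0.495, 0.001]
force: [-0.1, 0.7, -1.6]
opening: 0.0152
gripper_force: 60.0
```

Run:
```python
from h import *
np.set_printoptions(precision=4,suppress=True)
s=robot.read_state(); print(s['tool_pos'],s['q'],s['t'])
h=np.array([np.cos(np.radians(-18)),np.sin(np.radians(-18)),0])
im,d=shot('top','t13');im2,d2=shot('side','s13')
for n,D,b in(('top',d,(225,320,300,350)),('side',d2,(375,470,270,340))):
    P=cloud(n,D,*b); r=P[(P[:,2]>.012)&(P[:,2]<.03)&(np.hypot(P[:,0]-.45,P[:,1]-.325)<.02)]; print(n,len(r),r.mean(0) if len(r) else '')
B=np.array([.4503,.3245,0])
for z in(.04,.002,0): nose=B-.020*h; nose[2]=z; delta(tcp_for_nose(nose,-18,-12),Rt(-18,-12))
```

```text
[0.4026 0.3404 0.1508] [ 0.6051 -0.0151  1.7851 -0.0006  1.3714  2.4928] 24.525
top 30 [0.4567 0.3188 0.0186]
side 112 [0.4514 0.3306 0.0185]
[0.0016, -0.001, 0.0351, 0.0033, -0.2076, -0.0006] deg 11.9
[0.0016, -0.0011, 0.0731, 0.0033, -0.2076, -0.0006] deg 11.9
[0.0016, -0.0011, 0.0751, 0.0033, -0.2076, -0.0006] deg 11.9
```

>>> move_arm(deltas=[0.0016, -0.001, 0.02, 0, -0.1, 0, 0, 0.0016, -0.001, 0.045, 0, -0.207, 0, 0, 0.0016, -0.001, 0.065, 0, -0.207, 0, 0, 0.0016, -0.001, 0.0725, 0, -0.207, 0, 0, 0.0016, -0.001, 0.0735, 0, -0.207, 0, 0, 0.0016, -0.001, 0.0735, 0, -0.207, 0, 0])

```text
t: 25.38
tool_pos: [0.4052, 0.3399, 0.0783]
orientation: [-3.054, 0.485, 0.314]
force: [-1.0, -0.2, -2.5]
opening: 0.0155
gripper_force: 60.0
```

Run:
```python
from h import *
np.set_printoptions(precision=4,suppress=True)
s=robot.read_state(); print(s['tool_pos'],s['force'],s['t'])
h=np.array([np.cos(np.radians(-18)),np.sin(np.radians(-18)),0]);B=np.array([.4503,.3245,0])
im2,d2=shot('side','s14');P=cloud('side',d2,375,470,270,340); r=P[(P[:,2]>.014)&(P[:,2]<.03)&(np.hypot(P[:,0]-.45,P[:,1]-.325)<.02)]; print(len(r),r.mean(0))
for adv,th,yaw in((5,-12,-18),(12,-9,-18),(20,-5,-18),(28,-1,-16),(36,0,-10),(44,0,-4),(50,0,2)):
    nose=B-(.020-adv/1000)*h; nose[2]=.0005; delta(tcp_for_nose(nose,yaw,th),Rt(yaw,th))
```

```text
[0.4052 0.3399 0.0783] [-0.9728 -0.1749 -2.4514] 25.375
97 [0.4514 0.3301 0.0193]
[0.004, 0.0008, 0.0035, -0.0018, -0.0043, -0.0006] deg 0.3
[0.0074, 0.0008, 0.0044, -0.0017, 0.048, -0.0007] deg 2.8
[0.0109, 0.0008, 0.0062, -0.0017, 0.1178, -0.0008] deg 6.8
[0.0147, 0.0023, 0.0083, -0.0056, 0.1876, -0.0356] deg 10.9
[0.0219, 0.0069, 0.0076, -0.016, 0.2047, -0.14] deg 14.2
[0.0306, 0.0114, 0.0058, -0.0267, 0.2039, -0.2443] deg 18.3
[0.0378, 0.0158, 0.0043, -0.0375, 0.2027, -0.3487] deg 23.2
```

>>> move_arm(deltas=[0.002, 0.0005, 0.003, 0, -0.004, 0, 0, 0.004, 0.0008, 0.004, 0, -0.004, 0, 0, 0.006, 0.0008, 0.0045, 0, 0.025, 0, 0, 0.0085, 0.0008, 0.0055, 0, 0.07, 0, 0, 0.011, 0.0008, 0.0067, 0, 0.118, 0, 0, 0.0125, 0.001, 0.008, 0, 0.155, 0, 0, 0.015, 0.0012, 0.009, 0, 0.19, 0, 0, 0.015, 0.0012, 0.009, 0, 0.19, 0, 0])

```text
t: 26.42
tool_pos: [0.4177, 0.3353, 0.0673]
orientation: [-3.097, 0.492, 0.022]
force: [-2.3, 1.9, 7.4]
opening: 0.0157
gripper_force: 60.0
```

```bash
cat > ball.py <<'E'
from h import *
import sys
np.set_printoptions(precision=4,suppress=True)
s=robot.read_state(); R=Ro.from_rotvec(s['orientation']).as_matrix()
print(s['tool_pos'],s['force'],s['t'],'yaw',np.degrees(np.arctan2(R[1,0],R[0,0])),'pitch',np.degrees(np.arcsin(R[2,0])),'nose',s['tool_pos']+R@[.044,0,.066])
for n in('top','side'):
    im,d=shot(n,sys.argv[1]+n)
    print(n,[(np.round(r['uv'],1).tolist(),round(r['confidence'],2),atz(n,r['uv'],.012)) for r in robot.recognise(n,'keeper_0')[:5]])
E
python3 ball.py b15
```

```text
[0.4177 0.3353 0.0673] [-2.2963  1.8908  7.4226] 26.425 yaw -18.06795305770456 pitch -0.8344930612751799 nose [0.4587 0.3222 0.0006]
top [([193.3, 291.4], 0.56, array([0.5335, 0.4663, 0.012 ])), ([209.9, 287.6], 0.43, array([0.5377, 0.4342, 0.012 ])), ([191.5, 280.7], 0.22, array([0.5543, 0.4688, 0.012 ]))]
side [([393.6, 302.4], 0.69, array([0.464 , 0.3192, 0.012 ])), ([344.9, 345.3], 0.63, array([0.5312, 0.4613, 0.012 ])), ([348.9, 329.1], 0.5, array([0.5312, 0.4149, 0.012 ]))]
```

The ball sits right at the lip centre. I'll go on to the tray wall, turning square to it.

Run:
```python
from h import *
for nx,ny,yaw in((.464,.3204,-18),(.470,.3185,-18),(.4755,.3165,-16),(.480,.315,-12),(.484,.3135,-7),(.4865,.3125,-2),(.488,.312,2.4),(.492,.312,2.4),(.497,.312,2.4),(.502,.312,2.4)):
    delta(tcp_for_nose([nx,ny,.0],yaw,0),Rt(yaw,0))
```

```text
[0.0045, -0.0001, 0.0013, -0.0032, 0.0155, -0.0019] deg 0.9
[0.0108, -0.0002, 0.0012, -0.0032, 0.0155, -0.0019] deg 0.9
[0.0167, 0.0016, 0.0011, -0.0034, 0.0155, -0.0368] deg 2.3
[0.0216, 0.0047, 0.001, -0.004, 0.0153, -0.1066] deg 6.2
[0.0265, 0.0086, 0.0009, -0.0046, 0.0152, -0.1939] deg 11.1
[0.03, 0.0125, 0.0008, -0.0053, 0.015, -0.2811] deg 16.1
[0.0327, 0.0158, 0.0008, -0.0059, 0.0148, -0.3579] deg 20.5
[0.0365, 0.0145, 0.0007, -0.0059, 0.0148, -0.3579] deg 20.5
[0.0412, 0.013, 0.0007, -0.0059, 0.0148, -0.3579] deg 20.5
[0.046, 0.0114, 0.0006, -0.0059, 0.0148, -0.3579] deg 20.5
```

>>> move_arm(deltas=[0.0045, 0, 0.0003, 0, 0.015, 0, 0, 0.0108, 0, 0.0003, 0, 0.015, 0, 0, 0.0167, 0.0016, 0.0003, 0, 0.015, -0.037, 0, 0.0216, 0.0047, 0.0003, 0, 0.015, -0.107, 0, 0.0265, 0.0086, 0.0003, 0, 0.015, -0.194, 0, 0.03, 0.0125, 0.0003, 0, 0.015, -0.281, 0, 0.0327, 0.0158, 0.0003, 0, 0.015, -0.358, 0, 0.0327, 0.0158, 0.0003, 0, 0.015, -0.358, 0])

```text
t: 27.62
tool_pos: [0.4449, 0.3099, 0.067]
orientation: [-3.135, -0.067, -0.004]
force: [-0.7, 1.2, 9.4]
opening: 0.0153
gripper_force: 60.0
```

```bash
python3 ball.py b16
```

```text
[0.4449 0.3099 0.067 ] [-0.7142  1.2041  9.4351] 27.625 yaw 2.4436884648935338 pitch 0.15233904525377326 nose [0.489  0.3122 0.0011]
top [([195.5, 292.1], 0.6, array([0.5317, 0.4622, 0.012 ]))]
side [([346.7, 344.4], 0.51, array([0.5287, 0.4585, 0.012 ])), ([349.3, 331.3], 0.44, array([0.5297, 0.4212, 0.012 ]))]
```

Run:
```python
from h import *
np.set_printoptions(precision=4,suppress=True)
u,v=proj('side',np.array([.495,.31,.012]));print(u,v)
for n,f in(('side','b16side'),('top','b16top')):
    d=np.load(f'pics/{f}.npy'); u,v=map(int,proj(n,np.array([.49,.31,.012])))
    U=[(a,b) for b in range(v-30,v+30) for a in range(u-45,u+45)]
    P=np.array([dep(n,x,d) for x in U]); m=(P[:,2]>.007)&(P[:,2]<.034)&(P[:,0]>.44)&(P[:,0]<.502)&(P[:,1]>.2)&(P[:,1]<.36)
    k,L,st,ce=cv2.connectedComponentsWithStats(m.reshape(60,90).astype(np.uint8))
    for i in range(1,k):
        if st[i,4]>5: r=P[(L==i).ravel()]; print(n,st[i,4],r.mean(0),r.min(0),r.max(0),ce[i]+[u-45,v-30])
```

```text
376.7689848326547 298.4931283991506
side 29 [0.4508 0.2822 0.0113] [0.4402 0.2786 0.0071] [0.4658 0.2859 0.0162] [402.2069 292.8621]
side 118 [0.4921 0.3193 0.0172] [0.4817 0.3083 0.0077] [0.5015 0.3267 0.0254] [377.9237 298.7712]
side 27 [0.4509 0.3426 0.0111] [0.4408 0.3405 0.0071] [0.4631 0.3454 0.0156] [400.1111 310.3333]
```

The ball is at about (0.491, 0.311) against the wall, centred on the lip. I'll drive the lip under it.

>>> move_arm(deltas=[0.004, 0, 0, 0, 0, 0, 0, 0.008, 0, 0, 0, 0, 0, 0, 0.012, 0, 0, 0, 0, 0, 0, 0.014, 0, 0, 0, 0, 0, 0, 0.014, 0, 0, 0, 0, 0, 0])

```text
t: 28.45
tool_pos: [0.4584, 0.3105, 0.067]
orientation: [-3.136, -0.065, -0.002]
force: [-4.1, 0.3, 13.4]
opening: 0.0156
gripper_force: 60.0
```

Run:
```python
from h import *
np.set_printoptions(precision=4,suppress=True)
s=robot.read_state();print(s['tool_pos'],s['force'],s['wrist_torque'])
im,d=shot('side','b17side'); u,v=map(int,proj('side',np.array([.49,.31,.012])))
U=[(a,b) for b in range(v-30,v+30) for a in range(u-45,u+45)]
P=np.array([dep('side',x,d) for x in U]); m=(P[:,2]>.007)&(P[:,2]<.04)&(P[:,0]>.44)&(P[:,0]<.502)&(P[:,1]>.2)&(P[:,1]<.36)
k,L,st,ce=cv2.connectedComponentsWithStats(m.reshape(60,90).astype(np.uint8))
for i in range(1,k):
    if st[i,4]>5: r=P[(L==i).ravel()]; print(st[i,4],r.mean(0),r.min(0),r.max(0),ce[i]+[u-45,v-30])
```

```text
[0.4584 0.3105 0.067 ] [-4.0989  0.315  13.3821] [-0.2101  0.819  -0.088 ]
48 [0.4527 0.2826 0.0146] [0.4402 0.2784 0.0091] [0.4711 0.2874 0.0218] [401.25  291.375]
114 [0.4932 0.319  0.0189] [0.4834 0.3059 0.0072] [0.5018 0.3281 0.0276] [377.3772 297.8333]
58 [0.4552 0.3422 0.0131] [0.4408 0.3385 0.0071] [0.479  0.346  0.0206] [397.7069 309.0345]
```

The ball has risen by the lip's 2 mm, so it is on the lip. I'll tilt the nose up and lift.

>>> move_arm(deltas=[-0.003, 0, -0.001, 0, 0.04, 0, 0, -0.007, 0, -0.003, 0, 0.087, 0, 0, -0.01, 0, -0.005, 0, 0.13, 0, 0, -0.014, 0, -0.007, 0, 0.175, 0, 0, -0.018, 0, -0.009, 0, 0.22, 0, 0, -0.021, 0, -0.011, 0, 0.262, 0, 0, -0.021, 0, -0.011, 0, 0.262, 0, 0, -0.021, 0, -0.011, 0, 0.262, 0, 0])

```text
t: 29.5
tool_pos: [0.4362, 0.3086, 0.0755]
orientation: [-3.106, -0.064, -0.406]
force: [0.0, -0.4, -2.0]
opening: 0.0156
gripper_force: 60.0
```

>>> move_arm(deltas=[0, 0, -0.01, 0, 0, 0, 0, -0.002, 0, -0.025, 0, 0, 0, 0, -0.004, 0, -0.045, 0, 0, 0, 0, -0.006, 0, -0.065, 0, 0, 0, 0, -0.008, 0, -0.085, 0, 0, 0, 0, -0.008, 0, -0.085, 0, 0, 0, 0])

```text
t: 30.25
tool_pos: [0.4074, 0.3081, 0.1585]
orientation: [-3.102, -0.064, -0.413]
force: [-0.5, -0.1, -3.0]
opening: 0.0156
gripper_force: 60.0
```

```bash
python3 ball.py b18
python3 - <<'E'
from h import *
np.set_printoptions(precision=3,suppress=True)
s=robot.read_state();R=Ro.from_rotvec(s['orientation']).as_matrix();T=s['tool_pos']
for n in('side','top'):
    d=np.load(f'pics/b18{n}.npy'); u,v=map(int,proj(n,T+R@[0,0,.05]))
    P=cloud(n,d,u-40,u+40,v-40,v+40); q=(P-T)@R; q=q*[1,-1,-1]+[-.009+.001,0,.067]  # scoop frame
    m=(q[:,0]>-.034)&(q[:,0]<.034)&(abs(q[:,1])<.028)&(q[:,2]>.008)&(q[:,2]<.034); print(n,m.sum(),q[m].mean(0),q[m].std(0),q[m].max(0))
E
```

```text
[0.4074 0.3081 0.1585] [-0.4741 -0.109  -2.955 ] 30.25 yaw 2.3245882506122393 pitch 15.164392280746508 nose [0.467  0.311  0.1063]
top [([210.8, 292.0], 0.64, array([0.5291, 0.433 , 0.012 ])), ([193.7, 294.1], 0.41, array([0.5283, 0.4658, 0.012 ]))]
side [([349.3, 330.5], 0.59, array([0.53  , 0.4189, 0.012 ])), ([430.1, 256.9], 0.53, array([0.4027, 0.1294, 0.012 ])), ([345.0, 344.2], 0.47, array([0.5314, 0.4583, 0.012 ]))]
side 170 [-0.02  -0.001  0.018] [0.009 0.016 0.005] [0.013 0.017 0.027]
top 66 [ 0.015 -0.01   0.01 ] [0.009 0.02  0.003] [0.03  0.028 0.018]
```

The third keeper is in the basket. I'll carry it to the dish.

Run:
```python
from h import *
p=tcp_for_nose([.529,.408,.105],92.4,14); print(p)
for k in np.linspace(0,1,11)[1:]:
    yaw=2.4+90*k; t=robot.read_state()['tool_pos']; delta(t+(p-t)*k,Rt(yaw,15))
```

```text
[0.53145642 0.3493916  0.15839495]
[0.0124, -0.0037, 0.0029, 0.0381, 0.0019, -0.1527] deg 9.0
[0.0247, -0.0075, 0.0058, 0.0786, 0.0017, -0.3045] deg 18.0
[0.0371, -0.0112, 0.0087, 0.1191, 0.0015, -0.4562] deg 27.0
[0.0495, -0.015, 0.0116, 0.1596, 0.0012, -0.608] deg 36.0
[0.0619, -0.0187, 0.0145, 0.2002, 0.001, -0.7597] deg 45.0
[0.0742, -0.0225, 0.0174, 0.2407, 0.0007, -0.9115] deg 54.0
[0.0866, -0.0262, 0.0203, 0.2813, 0.0005, -1.0632] deg 63.0
[0.099, -0.03, 0.0232, 0.3219, 0.0002, -1.215] deg 72.0
[0.1113, -0.0337, 0.0261, 0.3624, -0.0001, -1.3667] deg 81.0
[0.1237, -0.0375, 0.029, 0.403, -0.0004, -1.5185] deg 90.0
```

>>> move_arm(deltas=[0.0124, -0.0037, 0.003, 0.038, 0, -0.153, 0, 0.0247, -0.0075, 0.006, 0.079, 0, -0.305, 0, 0.037, -0.011, 0.009, 0.119, 0, -0.456, 0, 0.0495, -0.015, 0.012, 0.16, 0, -0.608, 0, 0.062, -0.019, 0.0145, 0.2, 0, -0.76, 0, 0.074, -0.0225, 0.0174, 0.241, 0, -0.912, 0, 0.0866, -0.026, 0.02, 0.281, 0, -1.063, 0, 0.099, -0.03, 0.023, 0.322, 0, -1.215, 0, 0.111, -0.034, 0.026, 0.362, 0, -1.367, 0, 0.1237, -0.0375, 0.029, 0.403, 0, -1.5185, 0, 0.1237, -0.0375, 0.029, 0.403, 0, -1.5185, 0, 0.1237, -0.0375, 0.029, 0.403, 0, -1.5185, 0])

```text
t: 31.95
tool_pos: [0.5311, 0.3494, 0.1583]
orientation: [-2.039, -2.119, -0.268]
force: [0.1, 0.2, -2.2]
opening: 0.0152
gripper_force: 60.0
```

```bash
python3 ball.py b19
python3 - <<'E'
from h import *
for th,z in((0,.09),(-10,.075),(-20,.062),(-30,.055),(-40,.05),(-47,.048)):
    delta(tcp_for_nose([.529,.408,z],92.4,th),Rt(92.4,th))
E
```

```text
[0.5311 0.3494 0.1583] [ 0.0668  0.2156 -2.1822] 31.95 yaw 92.2139943539538 pitch 15.00281008907172 nose [0.5287 0.409  0.1059]
top [([193.6, 294.3], 0.58, array([0.5279, 0.466 , 0.012 ]))]
side [([351.7, 330.0], 0.7, array([0.5263, 0.4168, 0.012 ])), ([353.0, 263.6], 0.69, array([0.5554, 0.1811, 0.012 ])), ([346.3, 345.4], 0.56, array([0.5289, 0.4613, 0.012 ]))]
[0.0128, 0.0003, 0.007, 0.0014, -0.2626, -0.0005] deg 15.0
[0.0224, 0.0003, 0.0183, 0.0013, -0.4371, -0.0006] deg 25.0
[0.0328, 0.0003, 0.0299, 0.0013, -0.6117, -0.0007] deg 35.0
[0.0447, 0.0002, 0.0382, 0.0012, -0.7862, -0.0008] deg 45.0
[0.0567, 0.0002, 0.0469, 0.0012, -0.9607, -0.0009] deg 55.0
[0.065, 0.0002, 0.0529, 0.0011, -1.0829, -0.001] deg 62.0
```

>>> move_arm(deltas=[0.0064, 0, 0.003, 0, -0.13, 0, 0, 0.0128, 0, 0.007, 0, -0.262, 0, 0, 0.0176, 0, 0.0125, 0, -0.35, 0, 0, 0.0224, 0, 0.0183, 0, -0.437, 0, 0, 0.0276, 0, 0.024, 0, -0.524, 0, 0, 0.0328, 0, 0.03, 0, -0.612, 0, 0, 0.039, 0, 0.034, 0, -0.7, 0, 0, 0.0447, 0, 0.038, 0, -0.786, 0, 0, 0.051, 0, 0.0425, 0, -0.873, 0, 0, 0.0567, 0, 0.047, 0, -0.96, 0, 0, 0.065, 0, 0.053, 0, -1.083, 0, 0, 0.065, 0, 0.053, 0, -1.083, 0, 0])

```text
t: 33.65
tool_pos: [0.5256, 0.4264, 0.1173]
orientation: [1.687, 1.769, -0.748]
force: [-0.3, -0.7, -2.7]
opening: 0.0155
gripper_force: 60.0
```

>>> move_arm(deltas=[0, 0, 0, 0, 0, 0, 0, 0, 0, 0, 0, 0, 0, 0, 0, 0, 0, 0, 0, 0, 0, 0, 0, 0, 0, 0, 0, 0])

```text
t: 34.15
tool_pos: [0.5291, 0.4262, 0.127]
orientation: [1.697, 1.767, -0.733]
force: [0.7, 0.6, -2.6]
opening: 0.0159
gripper_force: 60.0
```

```bash
python3 ball.py b20
python3 - <<'E'
from h import *
delta(tcp_for_nose([.530,.380,.11],92.4,0),Rt(92.4,0))
E
```

```text
[0.5291 0.4262 0.127 ] [ 0.7136  0.6024 -2.641 ] 34.15 yaw 92.18179825860447 pitch -46.87107209466888 nose [0.5301 0.4082 0.0498]
top [([201.9, 301.5], 0.43, array([0.5127, 0.4509, 0.012 ])), ([214.5, 292.8], 0.43, array([0.5269, 0.426 , 0.012 ]))]
side [([347.0, 344.8], 0.63, array([0.5281, 0.4595, 0.012 ])), ([361.4, 337.9], 0.58, array([0.5077, 0.4371, 0.012 ]))]
[-0.0986, -0.0005, 0.0314, 0.0014, 0.8201, -0.0006] deg 47.0
```

>>> move_arm(deltas=[-0.01, 0, -0.012, 0, 0, 0, 0, -0.02, 0, -0.015, 0, 0.1, 0, 0, -0.03, 0, -0.02, 0, 0.25, 0, 0, -0.045, 0, -0.013, 0, 0.4, 0, 0, -0.06, 0, 0, 0, 0.55, 0, 0, -0.08, 0, 0.015, 0, 0.7, 0, 0, -0.0986, 0, 0.0314, 0, 0.82, 0, 0, -0.0986, 0, 0.0314, 0, 0.82, 0, 0])

```text
t: 35.35
tool_pos: [0.5331, 0.3324, 0.1776]
orientation: [2.178, 2.262, 0.003]
force: [-0.0, 0.2, -1.7]
opening: 0.0155
gripper_force: 60.0
```

```bash
python3 ball.py b21
python3 - <<'E'
from h import *
delta([.560,.050,.150],Rt(92.4,0)); delta([.560,.050,.067],Rt(92.4,0))
d=np.load('pics/top0.npy'); U=[proj('top',np.array([x,y,0])) for x in(.50,.62) for y in(-.05,.115)]; print(np.round(U).tolist())
E
```

```text
[0.5331 0.3324 0.1776] [-0.0185  0.2481 -1.7451] 35.35 yaw 92.16978226221893 pitch -0.002861134869048895 nose [0.5316 0.3764 0.1116]
top [([203.1, 303.7], 0.5, array([0.5084, 0.4488, 0.012 ])), ([213.4, 291.6], 0.48, array([0.5294, 0.428 , 0.012 ])), ([195.5, 291.4], 0.45, array([0.5331, 0.4621, 0.012 ]))]
side [([347.2, 345.1], 0.66, array([0.5276, 0.4602, 0.012 ])), ([361.2, 337.5], 0.65, array([0.5081, 0.436 , 0.012 ]))]
[-0.2881, 0.0151, 0.0267, 0.0019, 0.001, 0.0016] deg 0.2
[-0.288, 0.0149, 0.1097, 0.0019, 0.001, 0.0016] deg 0.2
[[462.0, 283.0], [378.0, 291.0], [452.0, 223.0], [370.0, 231.0]]
```

Three keepers are in the dish: top detections at (203,304), (213,292) and (196,291). I'll put the scoop on the bench at the tray's −x end.

>>> move_arm(deltas=[-0.02, 0.001, 0, 0, 0, 0, 0, -0.055, 0.003, 0.003, 0, 0, 0, 0, -0.095, 0.005, 0.006, 0, 0, 0, 0, -0.135, 0.007, 0.01, 0, 0, 0, 0, -0.175, 0.009, 0.014, 0, 0, 0, 0, -0.215, 0.011, 0.018, 0, 0, 0, 0, -0.25, 0.013, 0.022, 0, 0, 0, 0, -0.275, 0.0145, 0.025, 0, 0, 0, 0, -0.288, 0.015, 0.03, 0, 0, 0, 0, -0.288, 0.015, 0.05, 0, 0, 0, 0, -0.288, 0.015, 0.075, 0, 0, 0, 0, -0.288, 0.015, 0.095, 0, 0, 0, 0])

```text
t: 37.05
tool_pos: [0.5584, 0.0501, 0.0784]
orientation: [-2.172, -2.269, 0.001]
force: [0.2, 0.0, -1.7]
opening: 0.0154
gripper_force: 60.0
```

>>> move_arm(deltas=[0, 0, 0.005, 0, 0, 0, 0, 0, 0, 0.01, 0, 0, 0, 0, 0, 0, 0.014, 0, 0, 0, 0, 0, 0, 0.0145, 0, 0, 0, 0, 0, 0, 0.0145, 0, 0, 0, 0])

```text
t: 37.67
tool_pos: [0.56, 0.049, 0.067]
orientation: [2.173, 2.266, 0.002]
force: [0.3, 0.6, -0.4]
opening: 0.0157
gripper_force: 60.0
```

>>> move_arm(deltas=[0, 0, 0.0006, 0, 0, 0, 0, 0, 0, 0.0006, 0, 0, 0, 0, 0, 0, 0.0006, 0, 0, 0, 0.5, 0, 0, 0.0006, 0, 0, 0, 0.5, 0, 0, 0.0006, 0, 0, 0, 0.5, 0, 0, 0.0006, 0, 0, 0, 0.5, 0, 0, 0.0006, 0, 0, 0, 0.5, 0, 0, 0.0006, 0, 0, 0, 0.5])

```text
t: 38.67
tool_pos: [0.5595, 0.049, 0.0658]
orientation: [2.173, 2.267, 0.001]
force: [0.6, 0.3, 0.6]
opening: 0.0465
gripper_force: 0.0
```

>>> move_arm(deltas=[0, 0, -0.015, 0, 0, 0, 0.5, 0, 0, -0.04, 0, 0, 0, 0.5, 0, 0, -0.08, 0, 0, 0, 0.5, 0, 0, -0.13, 0, 0, 0, 0.5, -0.05, 0, -0.15, 0, 0, 0, 0.5, -0.1, 0.05, -0.15, 0, 0, 0, 0.5, -0.15, 0.1, -0.15, 0, 0, 0, 0.5, -0.18, 0.12, -0.15, 0, 0, 0, 0.5, -0.18, 0.12, -0.15, 0, 0, 0, 0.5])

```text
t: 39.8
tool_pos: [0.6876, -0.1291, 0.2149]
orientation: [2.178, 2.264, -0.001]
force: [-1.2, 0.8, -0.4]
opening: 0.0466
gripper_force: 0.0
```

```bash
python3 cnt.py c22
python3 - <<'E'
from h import *
np.set_printoptions(precision=3,suppress=True)
d=np.load('pics/c22t.npy')
P=cloud('top',d,370,465,215,300); r=P[(P[:,2]>.065)&(P[:,2]<.11)]; print('bar',len(r),r[:,2].max() if len(r) else 0,cv2.minAreaRect(r[:,:2].astype(np.float32)*1000) if len(r)>3 else '')
for l in('jar','tin','dish','scoop'): print(l,[(np.round(x['uv'],1).tolist(),round(x['confidence'],2)) for x in robot.recognise('top',l)[:2]])
P=cloud('top',d,160,250,250,335); r=P[(P[:,2]>.026)&(P[:,2]<.05)]; print('dish',cv2.minEnclosingCircle(r[:,:2].astype(np.float32)*1000))
print(robot.read_state()['opening'])
im=cv2.imread('pics/c22t.png')
E
```

```text
[ 686.7 -126.   216.2] [-0.5  0.8  0.2] 39.9
keeper_0 top [([205.0, 305.0], 0.63), ([194.0, 293.0], 0.6)]
keeper_0 side [([346.0, 343.0], 0.71), ([360.0, 338.0], 0.44), ([348.0, 328.0], 0.41)]
small_0 top []
small_0 side []
top blob 4 tray xy 43.83213914208686 -27.511131685630957 zmax 10.221856254957418 px [289.2 258. ]
top blob 21 tray xy 65.7624112839373 -18.23171175724887 zmax 20.141887268345982 px [278.4 263.9]
top blob 59 tray xy 72.51990598636067 -8.327607638694207 zmax 20.223316957606706 px [275.5 269.4]
bar 356 0.08966554750054956 ((561.207275390625, 49.02124786376953), (16.936283111572266, 63.00675964355469), 2.929203748703003)
jar [([391.3, 192.3], 0.69), ([310.3, 269.0], 0.29)]
tin [([287.7, 198.5], 0.82)]
dish [([198.9, 292.3], 0.78)]
scoop [([411.2, 252.1], 0.93)]
dish ((528.5186157226562, 442.6507263183594), 66.69436645507812)
0.046543793545461516
```

```bash
python3 -c "
from plant import robot
print(robot.close_job())"
```

```text
the job is handed in; nothing more can be done
None
```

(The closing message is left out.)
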